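# File the bracket plate's edge on push strokes

## Robot

A 7-joint arm with a two-finger parallel gripper is mounted at the origin on a cart in front of the work surface, level with it; the furniture and walls round the work are solid. World frame = base frame: x ahead of the robot, y to its left, z up, the work surface at z = 0. Lengths are in m, angles in rad, forces in N, time in s.
With the tool pointing down it reaches from about 0.35 to 0.9 m from the base axis. Payload 7.2 kg.
Tool frame: the origin (TCP) lies at the very end of the fingers, on their centre line; the grasp point (between the pads) lies 19 mm behind it; z points along the fingers, y is the direction in which the jaws open and shut (so a half turn about z gives the same grasp; the last joint's range is limited). The gripper opens to 88 mm and grips with 3 to 60 N. Pads are 20 mm wide; open, the fingers measure 115 mm over their backs; the gripper's body (75 mm by 178 mm) begins 61 mm behind the grasp point.
Start: joints at [1.082, 0.411, -0.013, 1.596, 0.006, 1.134, -0.082], TCP at [0.255, -0.57, 0.184] pointing down, gripper open.
Joint ranges: [-2.95, 2.95], [-0.29, 1.99], [-1.47, 1.44], [0.14, 2.54], [-1.03, 4.17], [0.13, 1.85], [-2.86, 2.86]. Speed limits (rad/s): [2.39, 2.39, 3.01, 3.01, 3.14, 3.14, 3.14].

## Interface

Orientations are given as [roll, pitch, yaw] about the fixed x, y, z axes, in that order (R = Rz(yaw) Ry(pitch) Rx(roll)).
In Python, from plant import status, grab_frame, workorder, regions_of, landmark_of gives the robot as it stands.
- The arm moves only by the tool jog_arm, never from a script. Its argument "commands" is text: rows parted by semicolons, each of 5 numbers parted by spaces: the closure, from 0 (fully open) to 1 (shut), then the shift along the tool's x, y, z in cm, then the turn about the tool's z in rad. In form: grip dx dy dz yaw; .... A call has 1 to 10 rows; each row is the pose to reach, as a shift and turn from the pose commanded when the call began, along the tool's axes at that moment; what a row does not reach only later rows make up. A row lasts 1/12 s, in which the tool goes at most 41.7 mm and 7.16 degrees, less where a joint would pass 70% of its speed; a pose out of reach is approached as far as the arm can. A call with a gripper value outside its range is refused whole. The fingers move at their own pace and stop on an object; "newtons" is the grip in N (left out, the last holds). Time passes only in rows, so rows that repeat a pose let the fingers close. It gives the time, the measured TCP pose, the force and the opening at its end, in the units of the state.
- status.get_obs(): the state, without advancing time (a new reading comes with each control period).
- grab_frame(name): name is "scene" or "top" or "wrist"; returns a dict with "image" (400x640x3 uint8, red, green, blue), "camera_matrix" (3x3 intrinsics, pixels), "position" and "attitude" of the camera in the world. Camera axes: x right, y down, z forward; pixel columns grow to the right and rows downward; lengths in m; the calibration is good to about 2 mm. A picture is of the moment at which its call begins. There is no depth.
- workorder.job_done(): hands the job in, once; it reports no verdict.
Trained networks look in a picture, given as the dict that the camera call returned (one of the last four; its "shot" number tells which), for a name from the list of things; names that differ only in an ending like _2 or _b are one class to them, and where a whole thing is asked for, a point or a joint stands for the part that bears it (a point fixed in the world has none). Each returns a list of dicts, best first, with "score" (0 to 1); they miss things now and then, are a little off and sometimes report something else, mostly with a low value. They report only what shows in the picture. A call takes as long as a camera call. They do not tell look-alikes from the thing itself.
- regions_of(label, picture): "region" (400x640 bool, what is visible of it) and "extent" ([left, top, right, bottom] in pixels, round what is visible of it).
- landmark_of(label, picture): "uv" ([column, row] in pixels: a listed point, or the origin of a listed thing).
The state is a dict: "time": time; "qpos": joint angles; "qvel": joint speeds; "tau": joint torques, N m; "tcp_pos": TCP position; "ee_rot": TCP orientation; "wrist_force": force on the tool from outside, world axes, zero at the start; "moment": the same for the moment, N m; "gripper_width": finger opening in m.
Only numpy, scipy, OpenCV 4.12 (cv2) and the standard library are available. Lean on these libraries where they do the work, as an engineer would, in place of code of your own. Each camera call takes 0.05 s, during which the arm holds its last target.

## Task

The file stands on its narrow edge in the stand: lay it over and take it again so that its wide face is level, then dress the top edge of the plate held in the sliding vise (clamped a little high or low, so feel for it) with three long forward strokes away from you, straight across the edge, each from near the tip to near the handle, pressing lightly (some 5 N). Lift the file clear on every return: the vise slides freely towards you and must stay up against its far buffers. Finally lay the file flat on the grey mat and let go; leave the nearby beaker, timer and petri dish where they are.

Things in the scene. Friction and masses are not known exactly. Their poses are not given: they have to be found in the camera images.
- file: flat hand file: steel blade and grey handle. At the start it stands on its narrow edge (its z axis level), the blade in the slot of the stand; its origin and axes are those of point file_center
- file_center (a point): Flat hand file, 192 mm long, about 0.14 kg; this point is half-way along on its centre line (96 mm to either end), the same point as body file. x to the tip, y across the width, z through the thickness. Lying flat it is about 7 mm above what the file lies on, the tip drooping 0.05 rad to touch it; standing on edge, about 14 mm
- file_tip (a point): end of the dark steel blade, 96 mm from the file's middle; same axes. The blade is 112 mm long, 22 mm wide, 5 mm thick, cut alike on both wide faces, on the middle plane of the handle
- file_handle (a point): centre of the grey flat-sided handle, 80 mm long, 28 mm wide, 16 mm thick; it lies 56 mm behind the file's middle; same axes. At the start it sticks out of the stand towards the robot, its lower edge about 5 mm above the worktop
- file_stand: grey stand, base 80 x 70 mm, with two ribs 24 mm high along x that leave a slot 10 mm wide and 16 mm deep for the blade. Origin on the worktop under its centre, x along the slot, away from the robot
- plate_edge (a point): drawn place of the middle of the top edge of the aluminium plate, 5 mm thick (x), 80 mm long (y), clamped upright in the vise: 85 mm above the worktop, 26 mm above the jaws. x is the forward stroke direction, away from the robot; z up. It moves with the vise. The real edge is clamped up to 8 mm higher or lower than this point and must be felt for (or seen)
- vise (a joint): slide of the grey vise on its two rods, m: 0 = against the far buffers (as at the start), grows towards the robot, up to 0.038. Plate and vise do not give downwards. Only about 0.6 N of friction holds it
- work_slide: fixed bed that carries the vise and plate, 160 x 120 mm, its end blocks 40 and 36 mm high; origin on the worktop right under the plate's edge with the vise at its far buffers, x the forward stroke direction
- mat_top (a point): centre of the top of the grey mat, 210 mm (x) by 140 mm (y), 3 mm thick, fixed to the worktop
- beaker: small clear beaker that stands loose beyond the vise, to the left, 44 mm wide, 58 mm high; origin at its base; bystander
- bench_timer: white timer, 62 x 66 mm, 18 mm high; origin at its base; bystander
- petri_dish: clear petri dish, 59 mm wide, 15 mm high; origin at its base; bystander
Not all that is in view belongs to the job. Of the things that look like the file, the larger one is meant.

How it is judged:
By the outcome, as a careful person would: the job done as asked, in the order asked, and still so for the second after the job is handed in, with the robot touching nothing.
It also fails if it takes over 72 s, if anything falls off the work surface, if the arm or the gripper's body presses on something with over 40 N, if the wrist force passes 120 N, or if a joint passes its speed limit or range.

## Working session

There is one attempt and no reset: what is moved stays moved. The work goes in short steps, Python scripts to look and compute and a tool call to move; the robot and the scene stay as the last step left them, time stands still between calls to the robot, and variables do not carry over. Pictures are saved under pics/ and viewed, and the job is handed in when it is done.

Besides the shell and the picture viewer there is one more tool, called after "Call:" in YAML: its name, and indented under it one key for each argument. jog_arm: Moves the arm, as the interface text tells. Its arguments: {"type":"object","properties":{"commands":{"type":"string"},"newtons":{"type":"number"}},"required":["commands"]}

```bash
ls -la; mkdir -p pics; cat > h.py <<'E'
import numpy as np, cv2
from plant import status, grab_frame, workorder, regions_of, landmark_of
from scipy.spatial.transform import Rotation as R
def rot(a):
    a=np.array(a,float)
    if a.shape==(3,3): return a
    if a.shape==(4,): return R.from_quat(a).as_matrix()
    return R.from_euler('xyz',a).as_matrix()
def ray(f,uv):
    K=np.array(f['camera_matrix']); d=np.linalg.inv(K)@[uv[0],uv[1],1]
    return np.array(f['position']), rot(f['attitude'])@d
def onz(f,uv,z):
    p,d=ray(f,uv); return p+d*(z-p[2])/d[2]
def proj(f,P):
    c=rot(f['attitude']).T@(np.array(P)-np.array(f['position'])); u=np.array(f['camera_matrix'])@c; return u[:2]/u[2]
def tri(fs,uvs):
    A=np.zeros((3,3));b=np.zeros(3)
    for f,u in zip(fs,uvs):
        p,d=ray(f,u); d=d/np.linalg.norm(d); M=np.eye(3)-np.outer(d,d); A+=M;b+=M@p
    return np.linalg.solve(A,b)
def save(f,n): cv2.imwrite('pics/'+n+'.png',cv2.cvtColor(f['image'],cv2.COLOR_RGB2BGR))
def st():
    o=status.get_obs()
    for k in ['time','qpos','tcp_pos','ee_rot','wrist_force','moment','gripper_width']: print(k,np.round(o[k],4))
    return o
E
python3 - <<'E'
from h import *
st()
fs={}
for n in ['scene','top','wrist']:
    f=grab_frame(n); fs[n]=f; save(f,n+'0'); print(n,f['shot'],np.array(f['position']).round(3),np.array(f['attitude']).round(3).tolist())
for l in ['file_center','file_tip','file_handle','file_stand','plate_edge','work_slide','mat_top','beaker','bench_timer','petri_dish']:
    for n in ['scene','top']:
        print(l,n,[(np.round(r['uv'],1).tolist(),round(r['score'],2)) for r in landmark_of(l,fs[n])][:3])
print(status.get_obs()['time'])
E
```

```text
total 12
drwxr-xr-x  3 agent agent 4096 Dec  7 01:56 .
drwxr-xr-x 23 root  root  4096 Dec  7 01:56 ..
drwxr-xr-x  2 agent agent 4096 Dec  7 01:56 pics
time 0.0
qpos [ 1.0818  0.4119 -0.0127  1.597   0.0056  1.1343 -0.0822]
tcp_pos [ 0.255  -0.57    0.1827]
ee_rot [-3.140e+00  1.000e-04  4.208e-01]
wrist_force [ 0.6145 -0.1309 -0.5441]
moment [-0.0106  0.0238 -0.013 ]
gripper_width 0.0873
scene 1 [0.107 0.867 0.774] [-2.191, 0.019, -2.676]
top 2 [0.411 0.026 1.206] [-3.027, -0.028, -1.554]
wrist 3 [ 0.316 -0.543  0.385] [2.892, 0.001, -1.15]
file_center scene [([267.6, 291.1], 0.97), ([316.1, 268.7], 0.63)]
file_center top [([204.9, 196.3], 0.8), ([244.4, 217.6], 0.63)]
file_tip scene [([233.7, 282.9], 0.85), ([294.2, 263.5], 0.78), ([359.8, 166.5], 0.69)]
file_tip top [([202.3, 165.1], 0.6), ([245.6, 192.6], 0.54), ([206.5, 215.3], 0.3)]
file_handle scene [([289.0, 298.9], 0.57)]
file_handle top [([203.6, 217.2], 0.83)]
file_stand scene [([257.6, 293.5], 0.55)]
file_stand top [([202.7, 185.5], 0.55)]
plate_edge scene [([300.2, 194.3], 0.72)]
plate_edge top [([310.4, 167.0], 0.71)]
work_slide scene [([296.3, 222.6], 0.55)]
work_slide top [([263.5, 131.2], 0.19)]
mat_top scene [([361.2, 165.1], 0.56)]
mat_top top [([422.1, 188.4], 0.71)]
beaker scene [([236.0, 234.7], 0.86)]
beaker top [([263.0, 130.3], 0.52), ([206.2, 195.8], 0.49)]
bench_timer scene [([225.2, 246.7], 0.65), ([371.3, 238.7], 0.51)]
bench_timer top [([241.0, 133.5], 0.57)]
petri_dish scene [([370.1, 240.2], 0.53)]
petri_dish top [([304.0, 247.9], 0.81), ([307.6, 163.8], 0.26)]
1.15
```

View images.

View pics/scene0.png

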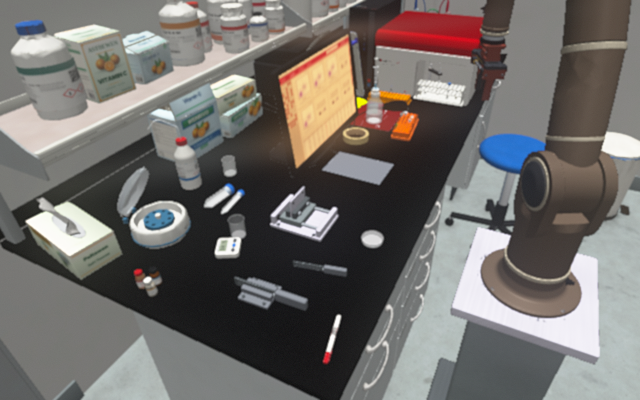

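View pics/top0.png

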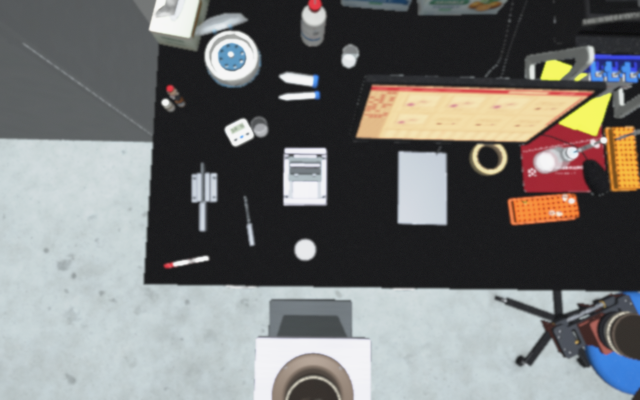

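```bash
cat > m0.py <<'E'
E
python3 - <<'E'
from h import *
fs={n:grab_frame(n) for n in ['scene','top']}
S,T=fs['scene'],fs['top']
P=lambda n,a,b: print(n,tri([S,T],[a,b]).round(4))
P('center',[267.6,291.1],[204.9,196.3])
P('tip',[233.7,282.9],[202.3,165.1])
P('handle',[289,298.9],[203.6,217.2])
P('small c',[316.1,268.7],[244.4,217.6])
P('stand',[257.6,293.5],[202.7,185.5])
P('plate',[300.2,194.3],[310.4,167])
P('mat',[361.2,165.1],[422.1,188.4])
P('petri',[370.1,240.2],[304,247.9])
P('timer',[225.2,246.7],[241,133.5])
P('beaker',[236,234.7],[263,130.3])
print(T['camera_matrix'],S['camera_matrix'])
print(status.get_obs()['time'])
E
```

```text
center [0.5424 0.3154 0.0167]
tip [0.6318 0.3275 0.0145]
handle [0.4834 0.3157 0.0192]
small c [0.4797 0.2001 0.0141]
stand [0.571  0.3242 0.0042]
plate [0.6192 0.0181 0.0827]
mat [ 0.5715 -0.3078  0.0129]
petri [0.3997 0.031  0.004 ]
timer [0.7325 0.2241 0.0069]
beaker [ 0.7458  0.1613 -0.004 ]
[[420.09818463   0.         317.79716839]
 [  0.         420.09818463 195.35859621]
 [  0.           0.           1.        ]] [[426.99280801   0.         322.94660858]
 [  0.         426.99280801 198.05377107]
 [  0.           0.           1.        ]]
1.25
```

Call:
jog_arm:
  commands: "0 2.4 -3.2 -0.6 0; 0 4.8 -6.4 -1.2 0; 0 7.2 -9.6 -1.8 0; 0 9.6 -12.8 -2.4 0; 0 12 -16 -3 0; 0 14.4 -19.2 -3.6 0; 0 16.8 -22.4 -4.2 0; 0 19.2 -25.6 -4.8 0; 0 21.6 -28.8 -5 0; 0 24 -32 -5 0"

```text
time: 2.08
tcp_pos: [0.344, -0.1787, 0.2344]
ee_rot: [3.14, -0.001, 0.421]
wrist_force: [1.3, -0.6, 0.2]
gripper_width: 0.088
```

Call:
jog_arm:
  commands: "0 2.4 -3.2 0 0.1; 0 4.8 -6.4 0 0.2; 0 7.2 -9.6 0 0.3; 0 9.6 -12.8 0 0.42; 0 12 -16 0 0.42; 0 14.4 -19.2 0 0.42; 0 16.8 -22.4 0 0.42; 0 19.2 -25.6 0 0.42; 0 21.6 -28.8 0 0.42; 0 24 -32 0 0.42"

```text
time: 2.92
tcp_pos: [0.4306, 0.2044, 0.2339]
ee_rot: [-3.142, -0.001, -0.0]
wrist_force: [1.1, -0.1, -0.3]
gripper_width: 0.0878
```

```bash
python3 -c "
from h import *
st()"
```

```text
time 2.9167
qpos [ 0.1586  0.1905 -0.796   1.8335  0.1479  1.1769 -2.2562]
tcp_pos [0.4306 0.2044 0.2339]
ee_rot [-3.1416e+00 -1.3000e-03 -1.0000e-04]
wrist_force [ 1.1432 -0.0539 -0.281 ]
moment [-0.0211 -0.0994  0.0259]
gripper_width 0.0878
```

Call:
jog_arm:
  commands: "0 1 -4 0 0; 0 2.5 -8 0 0; 0 4 -11 0 0; 0 4 -11 0 0; 0 4 -11 0 0"

```text
time: 3.33
tcp_pos: [0.4697, 0.3144, 0.2326]
ee_rot: [-3.141, 0.002, 0.004]
wrist_force: [0.6, -1.0, 0.1]
gripper_width: 0.0875
```

```bash
python3 - <<'E'
from h import *
st()
w=grab_frame('wrist');save(w,'w1')
for l in ['file_center','file_tip','file_handle','file_stand']:
    for r in landmark_of(l,w)[:2]:
        z={'file_center':.019,'file_tip':.019,'file_handle':.019,'file_stand':.0}[l]
        print(l,r['uv'],r['score'],onz(w,r['uv'],z).round(4))
for r in regions_of('file',w)[:2]:
    print(r['score'],r['extent'])
    m=r['region'].astype('uint8'); 
    print(cv2.minAreaRect(cv2.findNonZero(m)))
E
```

```text
time 3.3333
qpos [-0.0696  0.3771 -0.7977  1.6379  0.2795  1.2469 -2.4892]
tcp_pos [0.4697 0.3144 0.2326]
ee_rot [-3.1408e+00  2.1000e-03  3.9000e-03]
wrist_force [ 0.5984 -1.0136  0.1008]
moment [ 0.0163  0.0379 -0.04  ]
gripper_width 0.0875
file_center [311.4, 126.5] 0.87 [0.5305 0.3208 0.019 ]
file_center [409.1, 173.0] 0.67 [0.4704 0.19   0.019 ]
file_tip [309.4, 40.4] 0.91 [0.6317 0.3232 0.019 ]
file_tip [402.7, 115.7] 0.63 [0.5443 0.2039 0.019 ]
file_handle [410.3, 196.4] 0.64 [0.4382 0.1859 0.019 ]
file_handle [315.9, 164.7] 0.6 [0.4811 0.3148 0.019 ]
file_stand [311.3, 97.4] 0.7 [0.5675 0.3212 0.    ]
0.66 [399.0, 118.1, 418.5, 223.6]
((406.9385070800781, 170.0076904296875), (102.9488296508789, 11.287160873413086), 82.87498474121094)
0.63 [306.3, 36.6, 321.1, 194.5]
((313.596435546875, 116.4903793334961), (157.09043884277344, 12.078482627868652), 89.4974136352539)
```

View pics/w1.png

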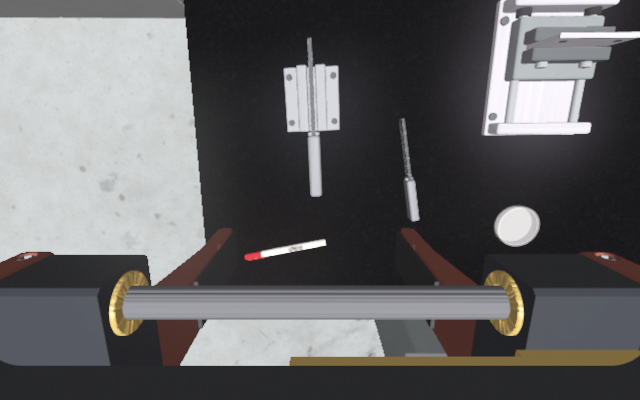

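Call:
jog_arm:
  commands: "0 1 0 3.5 -0.05; 0 2.5 -0.1 7 -0.05; 0 2.5 -0.1 10.5 -0.05; 0 2.5 -0.1 14 -0.05; 0 2.5 -0.1 17 -0.05; 0 2.5 -0.1 19.5 -0.05; 0 2.5 -0.1 21.5 -0.05; 0 2.5 -0.1 22 -0.05; 0 2.5 -0.1 22 -0.05"

```text
time: 4.38
tcp_pos: [0.4948, 0.3122, 0.0127]
ee_rot: [3.14, 0.002, 0.05]
wrist_force: [0.1, -0.6, 0.7]
gripper_width: 0.0878
```

```bash
python3 - <<'E'
from h import *
st()
w=grab_frame('wrist');save(w,'w2')
E
```

```text
time 4.3833
qpos [-0.1613  0.6424 -0.6717  1.8143  0.5106  0.8677 -2.5974]
tcp_pos [0.4948 0.3122 0.0127]
ee_rot [3.1402e+00 1.8000e-03 4.9900e-02]
wrist_force [ 0.0824 -0.6416  0.7299]
moment [0.0328 0.0808 0.0256]
gripper_width 0.0878
```

View pics/w2.png

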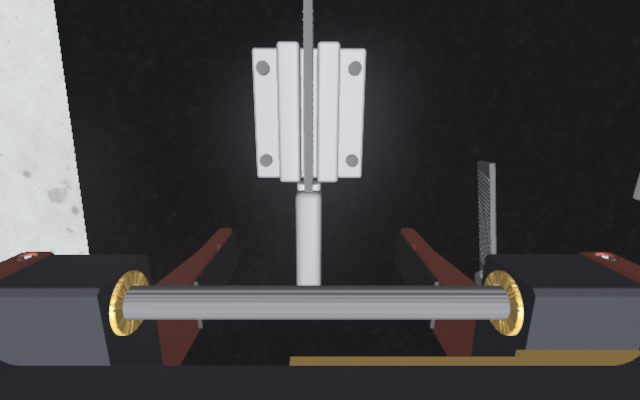

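Call:
jog_arm:
  commands: "0 0 -0.3 0 0; 0.3 0 -0.3 0 0; 0.6 0 -0.3 0 0; 1 0 -0.3 0 0; 1 0 -0.3 0 0; 1 0 -0.3 0 0; 1 0 -0.3 0 0; 1 0 -0.3 0 0"
  newtons: 30

```text
time: 5.1
tcp_pos: [0.4951, 0.3165, 0.0136]
ee_rot: [3.142, -0.0, 0.051]
wrist_force: [0.1, 0.2, -0.8]
gripper_width: 0.0446
```

Call:
jog_arm:
  commands: "1 0 0 0 0; 1 0 0 0 0; 1 0 0 0 0; 1 0 0 0 0; 1 0 0 0 0; 1 0 0 0 0; 1 0 0 0 0"
  newtons: 30

```text
time: 5.68
tcp_pos: [0.4951, 0.3165, 0.0135]
ee_rot: [3.142, -0.0, 0.051]
wrist_force: [-0.6, 0.3, -0.6]
gripper_width: 0.0009
```

```bash
python3 - <<'E'
from h import *
w=grab_frame('wrist');save(w,'w3')
w=grab_frame('scene');cv2.imwrite('pics/s3.png',cv2.resize(cv2.cvtColor(w['image'],cv2.COLOR_RGB2BGR)[200:360,180:420],None,fx=3,fy=3))
E
```

```text
(no output)
```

View pics/w3.png

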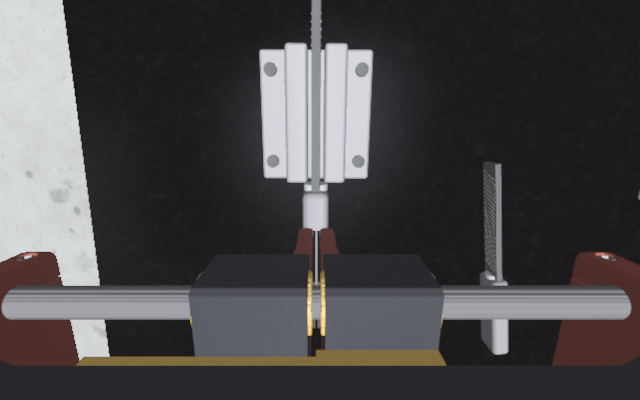

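View pics/s3.png

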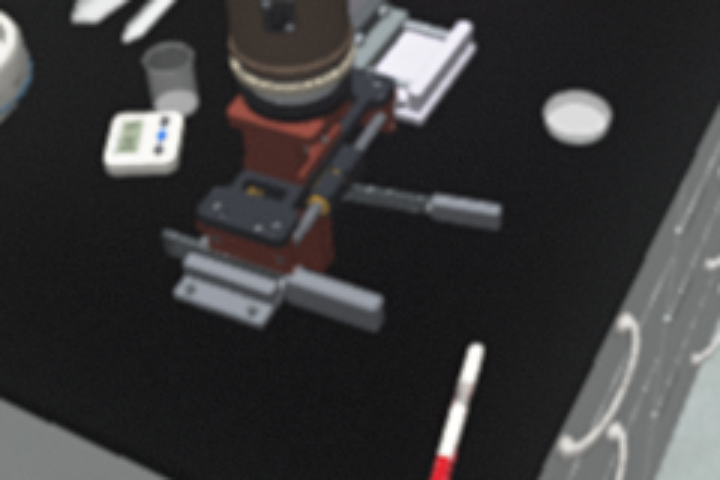

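```bash
python3 - <<'E'
from h import *
s=grab_frame('scene');w=grab_frame('wrist');t=grab_frame('top')
o=st()
for P in [[.4951,.3165,.0135],[.4951,.3165,.0325],[.4951,.3165,.0935],[.521,.3165,.03],[.441,.3135,.03]]:
    print(P,'scene crop',((proj(s,P)-[180,200])*3).round(),'wrist',proj(w,P).round(1))
for l in ['file_center','file_tip','file_handle']:
    for f,n in ((s,'s'),(w,'w'),(t,'t')):
        print(l,n,[(np.round(r['uv'],1).tolist(),round(r['score'],2)) for r in landmark_of(l,f)[:3]])
cv2.imwrite('pics/w3z.png',cv2.resize(cv2.cvtColor(w['image'],cv2.COLOR_RGB2BGR)[160:300,220:420],None,fx=4,fy=4))
E
```

```text
time 5.9333
qpos [-0.1674  0.6436 -0.672   1.8095  0.5111  0.8692 -2.6014]
tcp_pos [0.4951 0.3165 0.0135]
ee_rot [ 3.1416 -0.      0.0509]
wrist_force [0.06   0.6504 0.3603]
moment [ 0.0231  0.0002 -0.0428]
gripper_width 0.0006
[0.4951, 0.3165, 0.0135] scene crop [318. 298.] wrist [316.5 223.4]
[0.4951, 0.3165, 0.0325] scene crop [316. 281.] wrist [316.5 233. ]
[0.4951, 0.3165, 0.0935] scene crop [311. 224.] wrist [316.9 281.7]
[0.521, 0.3165, 0.03] scene crop [288. 272.] wrist [318.7 191.3]
[0.441, 0.3135, 0.03] scene crop [381. 305.] wrist [316.9 308.3]
file_center s [([317.9, 267.0], 0.86), ([269.1, 290.4], 0.74)]
file_center w [([313.2, 165.2], 0.92), ([495.5, 261.8], 0.63)]
file_center t [([204.7, 197.5], 0.62), ([244.3, 219.3], 0.49)]
file_tip s [([233.2, 283.6], 0.91), ([296.9, 267.6], 0.77)]
file_tip w [([491.6, 159.8], 0.87)]
file_tip t [([203.7, 164.3], 0.63), ([244.2, 193.6], 0.37)]
file_handle s [([287.5, 296.4], 0.87), ([335.1, 271.0], 0.8), ([370.7, 239.4], 0.61)]
file_handle w [([490.4, 309.0], 0.69)]
file_handle t []
```

View pics/w3z.png

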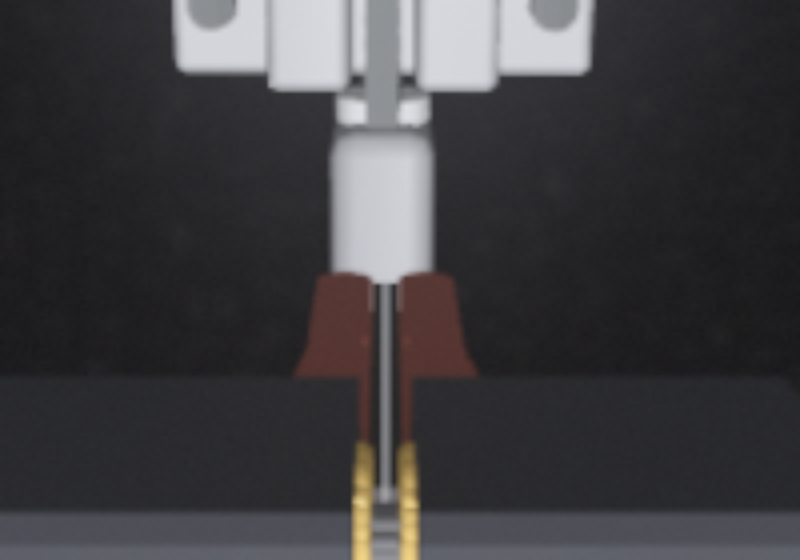

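```bash
python3 - <<'E'
from h import *
s=grab_frame('scene')
cv2.imwrite('pics/s3z.png',cv2.resize(cv2.cvtColor(s['image'],cv2.COLOR_RGB2BGR)[255:315,230:320],None,fx=8,fy=8,interpolation=cv2.INTER_CUBIC))
E
```

```text
(no output)
```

View pics/s3z.png

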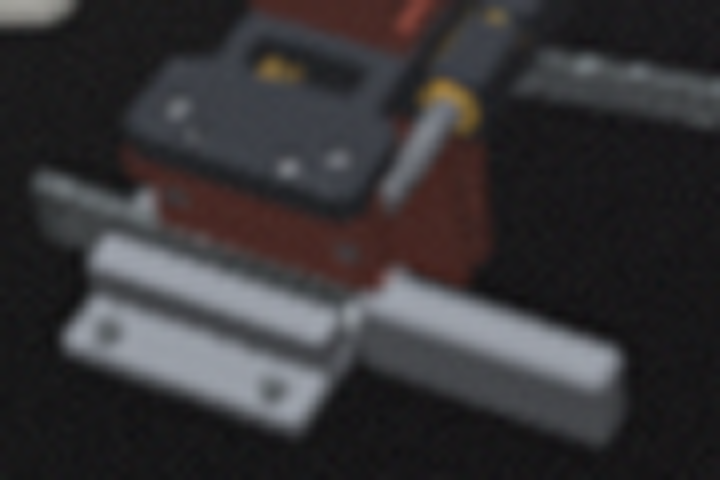

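Call:
jog_arm:
  commands: "1 0 0 -2 0; 1 0 0 -4 0; 0.3 -4 0 -6 0; 0 -8 0 -6 0; 0 -8 0 -6 0; 0 -8 0 -6 0; 0 -8 0 -6 0;0 -8 0 -6 0"

```text
time: 7.1
tcp_pos: [0.4164, 0.3124, 0.0735]
ee_rot: [-3.141, -0.0, 0.05]
wrist_force: [0.7, 0.1, 0.2]
gripper_width: 0.0369
```

```bash
python3 - <<'E'
from h import *
s=grab_frame('scene');w=grab_frame('wrist');o=st()
x,y,z=o['tcp_pos']; g=o['gripper_width']
im=cv2.cvtColor(s['image'],cv2.COLOR_RGB2BGR).copy()
c=cv2.resize(im[200:330,220:400],None,fx=4,fy=4,interpolation=cv2.INTER_CUBIC)
for P in [[x,y,z],[x,y+g/2,z],[x,y-g/2,z],[x,y,z+.08]]:
    u=(proj(s,P)-[220,200])*4; cv2.circle(c,(int(u[0]),int(u[1])),3,(0,255,0),-1)
cv2.imwrite('pics/s4.png',c); save(w,'w4')
for P in [[x,y,z],[x,y+g/2,z],[x,y-g/2,z]]: print(proj(w,P))
E
```

```text
time 7.2
qpos [-0.1454  0.4747 -0.7587  1.9277  0.4127  0.9    -2.633 ]
tcp_pos [0.4162 0.3124 0.0732]
ee_rot [-3.1414e+00  2.0000e-04  4.9500e-02]
wrist_force [ 0.1798 -0.1934 -0.0304]
moment [0.0416 0.0357 0.0136]
gripper_width 0.0451
[316.41362594 223.66612919]
[283.1589924  222.12226783]
[349.57865095 225.20583043]
```

View pics/s4.png

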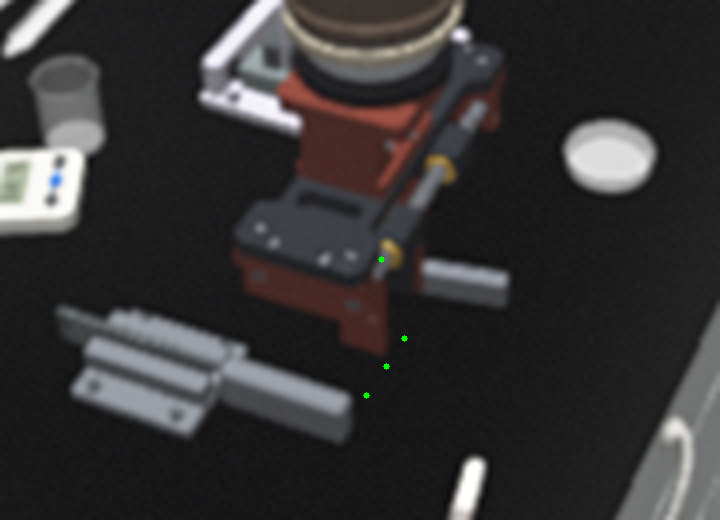

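View pics/w4.png

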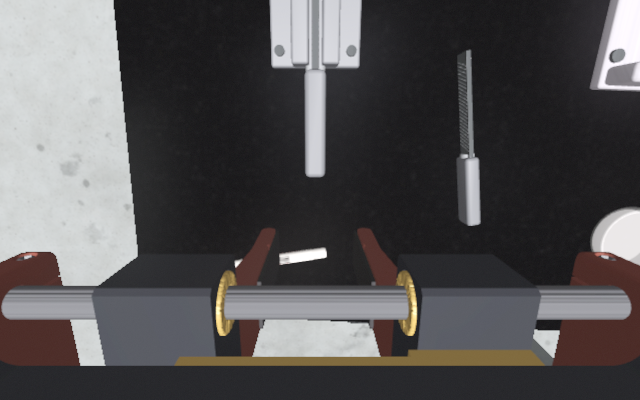

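```bash
python3 - <<'E'
from h import *
s=grab_frame('scene');w=grab_frame('wrist');o=st()
for uv in [(317,288.5),(305,285)]:
  for y in (.335,.345,.352):
    p,d=ray(s,uv); print(uv,y,(p+d*(y-p[1])/d[1]).round(4))
# wrist: inner tip edges
save(w,'w5')
cv2.imwrite('pics/s5.png',cv2.resize(cv2.cvtColor(s['image'],cv2.COLOR_RGB2BGR)[240:310,260:360],None,fx=8,fy=8,interpolation=cv2.INTER_CUBIC))
print(w['camera_matrix'][0][0],np.round(w['position'],3))
E
```

```text
time 7.3
qpos [-0.1455  0.4747 -0.7591  1.9282  0.4125  0.9    -2.6331]
tcp_pos [0.4157 0.3124 0.0731]
ee_rot [-3.1415e+00  6.0000e-04  4.9800e-02]
wrist_force [-0.4012 -0.7247 -0.2474]
moment [0.0272 0.0163 0.062 ]
gripper_width 0.0528
(317, 288.5) 0.335 [0.4021 0.335  0.1118]
(317, 288.5) 0.345 [0.3966 0.345  0.1243]
(317, 288.5) 0.352 [0.3927 0.352  0.133 ]
(305, 285) 0.335 [0.4305 0.335  0.109 ]
(305, 285) 0.345 [0.4244 0.345  0.1215]
(305, 285) 0.352 [0.4201 0.352  0.1303]
312.8000984366214 [0.482 0.316 0.275]
```

View pics/s5.png

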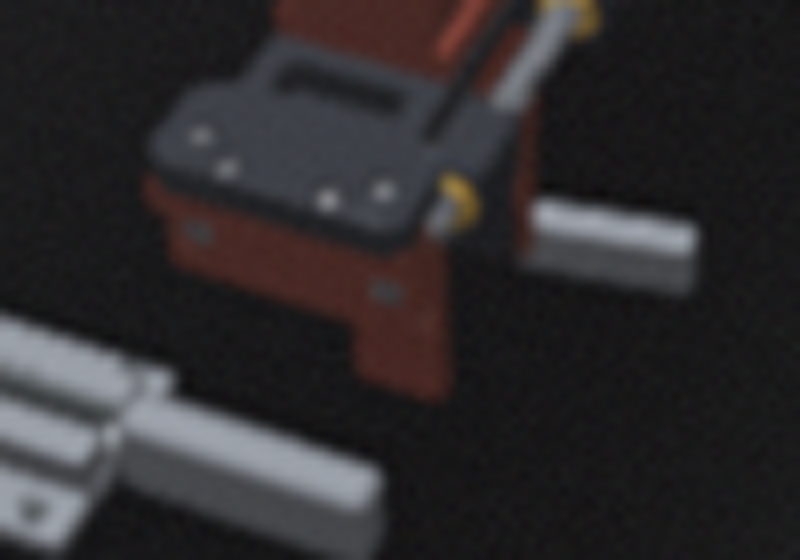

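View pics/w5.png

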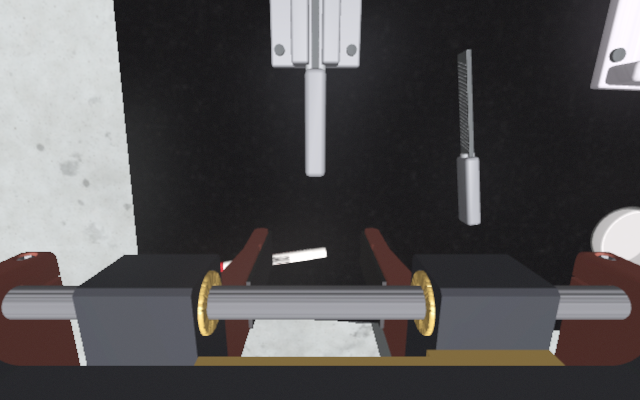

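Call:
jog_arm:
  commands: "0 4 0 0 0; 0 8 0 0 0; 0 8 0 2 0; 0 8 0 4 0; 0 8 0 6 0; 0 8 0 7 0; 0 8 0 7.5 0; 0 8 0 8 0; 0 8 0 8 0"

```text
time: 8.05
tcp_pos: [0.495, 0.3166, -0.0068]
ee_rot: [3.141, 0.0, 0.051]
wrist_force: [0.1, -0.6, 0.2]
gripper_width: 0.0879
```

```bash
python3 - <<'E'
from h import *
s=grab_frame('scene');o=st()
cv2.imwrite('pics/s6.png',cv2.resize(cv2.cvtColor(s['image'],cv2.COLOR_RGB2BGR)[240:310,230:330],None,fx=8,fy=8,interpolation=cv2.INTER_CUBIC))
E
```

```text
time 8.1
qpos [-0.1797  0.6695 -0.6557  1.8199  0.5351  0.8362 -2.6204]
tcp_pos [ 0.4953  0.3168 -0.0061]
ee_rot [-3.1413e+00 -4.0000e-04  5.0900e-02]
wrist_force [-0.0835 -1.4212  0.1576]
moment [0.0535 0.0114 0.0107]
gripper_width 0.0882
```

View pics/s6.png

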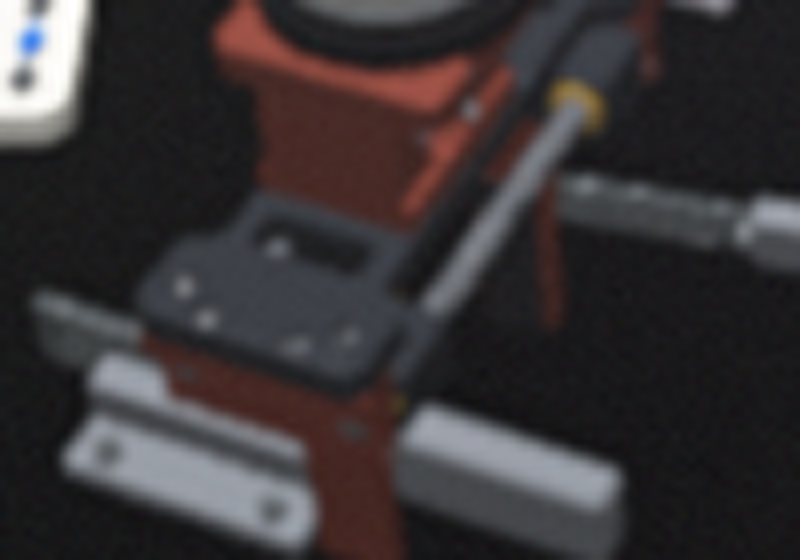

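```bash
python3 - <<'E'
from h import *
s=grab_frame('scene');o=st()
cv2.imwrite('pics/s7.png',cv2.resize(cv2.cvtColor(s['image'],cv2.COLOR_RGB2BGR)[250:340,230:330],None,fx=6,fy=6,interpolation=cv2.INTER_CUBIC))
x,y,z=o['tcp_pos']
for yy in (.044,.0575):
  for zz in (0,.02,.03,.04): print(yy,zz,((proj(s,[x,y+yy,z+zz])-[230,250])*6).round())
E
```

```text
time 8.15
qpos [-0.1796  0.669  -0.6559  1.8197  0.5351  0.8362 -2.6204]
tcp_pos [ 0.4955  0.3169 -0.0057]
ee_rot [-3.1411e+00 -1.0000e-03  5.0900e-02]
wrist_force [0.383  0.323  0.8692]
moment [0.0065 0.0025 0.0432]
gripper_width 0.0882
0.044 0 [278. 412.]
0.044 0.02 [274. 377.]
0.044 0.03 [272. 360.]
0.044 0.04 [270. 342.]
0.0575 0 [259. 439.]
0.0575 0.02 [255. 404.]
0.0575 0.03 [252. 386.]
0.0575 0.04 [250. 368.]
```

View pics/s7.png

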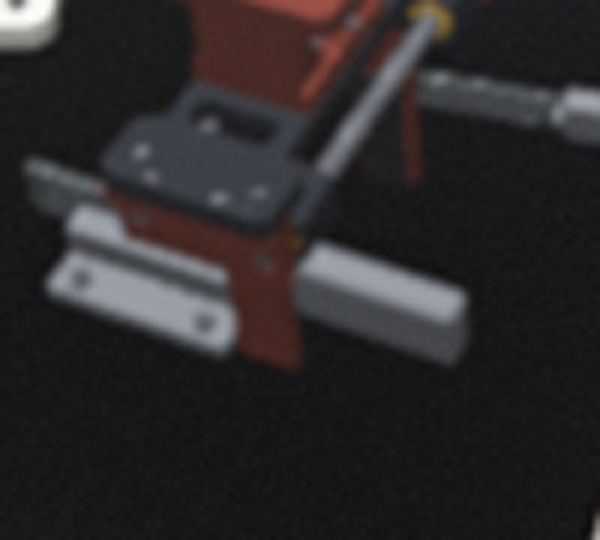

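Call:
jog_arm:
  commands: "0 0 0 0.5 0; 0 0 0 1 0; 0 0 0 1.5 0; 0 0 0 1.5 0"

```text
time: 8.48
tcp_pos: [0.4947, 0.316, -0.0224]
ee_rot: [3.141, 0.001, 0.051]
wrist_force: [0.3, 0.1, 0.1]
gripper_width: 0.0876
```

Call:
jog_arm:
  commands: "0.5 0 0 0 0; 1 0 0 0 0; 1 0 0 0 0; 1 0 0 0 0; 1 0 0 0 0; 1 0 0 0 0; 1 0 0 0 0; 1 0 0 0 0; 1 0 0 0 0; 1 0 0 0 0"
  newtons: 40

```text
time: 9.32
tcp_pos: [0.4951, 0.3165, -0.0215]
ee_rot: [3.142, 0.0, 0.051]
wrist_force: [0.4, -0.3, 0.0]
gripper_width: 0.0245
```

Call:
jog_arm:
  commands: "1 0 0 0 0; 1 0 0 0 0; 1 0 0 0 0; 1 0 0 0 0"

```text
time: 9.65
tcp_pos: [0.4951, 0.3165, -0.0215]
ee_rot: [-3.142, 0.0, 0.051]
wrist_force: [0.3, -0.5, -0.0]
gripper_width: 0.0156
```

Call:
jog_arm:
  commands: "1 0 0 -1 0; 1 0 0 -2.5 0; 1 0 0 -5 0; 1 0 0 -8 0; 1 0 0 -11 0; 1 0 0 -13 0; 1 0 0 -13 0.05; 1 -0.5 4 -13 0.05; 1 -1 8 -13 0.05; 1 -1.5 12 -13 0.05"

```text
time: 10.48
tcp_pos: [0.4853, 0.1952, 0.109]
ee_rot: [3.141, -0.0, 0.003]
wrist_force: [0.8, -0.3, -2.0]
gripper_width: 0.0157
```

```bash
python3 - <<'E'
from h import *
o=st(); s=grab_frame('scene'); w=grab_frame('wrist')
save(w,'w8'); cv2.imwrite('pics/s8.png',cv2.resize(cv2.cvtColor(s['image'],cv2.COLOR_RGB2BGR)[150:330,200:420],None,fx=3,fy=3))
E
```

```text
time 10.4833
qpos [ 0.1199  0.4246 -0.7563  1.8888  0.3512  0.965  -2.3636]
tcp_pos [0.4853 0.1952 0.109 ]
ee_rot [ 3.1415e+00 -0.0000e+00  3.1000e-03]
wrist_force [ 0.8386 -0.2977 -2.009 ]
moment [-0.0579 -0.007   0.0019]
gripper_width 0.0157
```

View pics/w8.png

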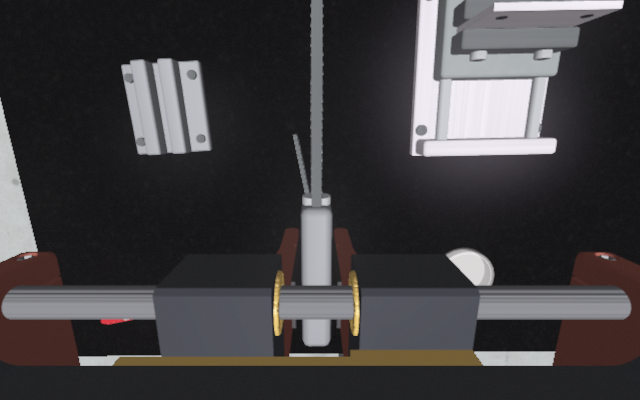

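View pics/s8.png

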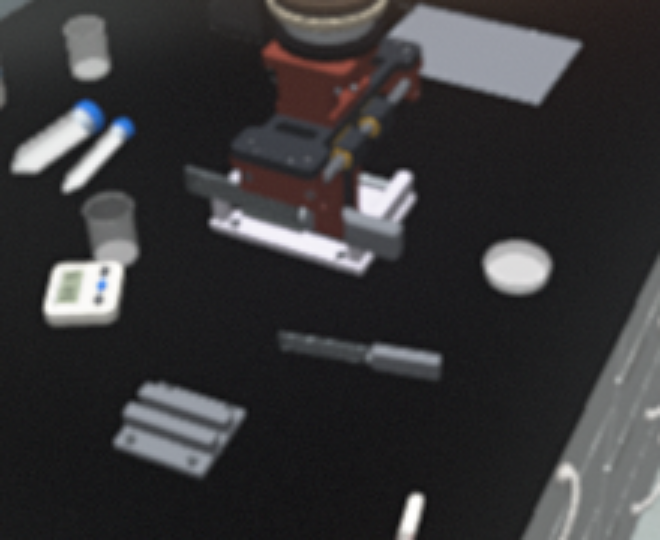

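Call:
jog_arm:
  commands: "1 0 4 0 0; 1 0 8 0 0; 1 0 12 0 0; 1 0 16 0 0; 1 -1 20 0 0; 1 -2 24 0 0; 1 -2.5 28 0 0; 1 -2.5 32 0 0; 1 -2.5 35.5 0 0; 1 -2.5 35.5 0 0"

```text
time: 11.42
tcp_pos: [0.4606, -0.1669, 0.1087]
ee_rot: [3.139, 0.0, -0.008]
wrist_force: [0.5, -0.2, -2.9]
gripper_width: 0.0159
```

```bash
python3 - <<'E'
from h import *
o=st(); s=grab_frame('scene'); w=grab_frame('wrist'); t=grab_frame('top')
save(w,'w9'); save(t,'t9')
for f,n in ((s,'s'),(w,'w'),(t,'t')):
    for l in ['plate_edge','mat_top','petri_dish']:
        print(l,n,[(np.round(r['uv'],1).tolist(),round(r['score'],2)) for r in landmark_of(l,f)[:2]])
E
```

```text
time 11.4167
qpos [ 0.8033  0.3454 -0.6748  1.9685  0.2735  0.9176 -1.59  ]
tcp_pos [ 0.4606 -0.1669  0.1087]
ee_rot [ 3.1386e+00  5.0000e-04 -8.3000e-03]
wrist_force [ 0.5476 -0.205  -2.9216]
moment [0.0062 0.0219 0.0034]
gripper_width 0.0159
plate_edge s []
mat_top s []
petri_dish s [([375.0, 238.7], 0.79), ([380.0, 155.9], 0.71)]
plate_edge w []
mat_top w [([475.3, 62.7], 0.65)]
petri_dish w [([134.7, 251.5], 0.69)]
plate_edge t [([309.4, 164.0], 0.75)]
mat_top t [([421.9, 190.6], 0.58)]
petri_dish t [([304.4, 250.1], 0.63)]
```

View pics/w9.png

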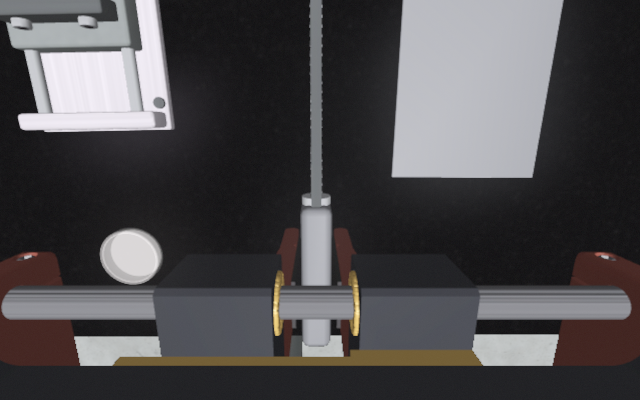

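View pics/t9.png

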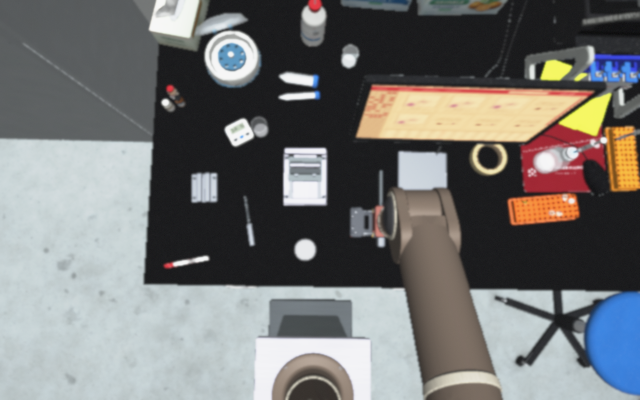

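Call:
jog_arm:
  commands: "1 0 0 3 0; 1 0 0 6 0; 1 0 0 9 0; 1 0 0 11 0; 1 0 0 12.5 0; 1 0 0 13 0; 1 0 0 13 0; 1 0 0 13 0"

```text
time: 12.68
tcp_pos: [0.462, -0.1589, -0.021]
ee_rot: [-3.142, -0.0, 0.001]
wrist_force: [0.1, -0.4, -1.5]
gripper_width: 0.0158
```

Call:
jog_arm:
  commands: "1 0 0 0.1 0; 1 0 0 0.2 0; 1 0 0 0.3 0; 1 0 0 0.3 0"

```text
time: 13.02
tcp_pos: [0.4617, -0.1594, -0.024]
ee_rot: [3.141, -0.001, 0.001]
wrist_force: [0.4, -0.8, -2.1]
gripper_width: 0.0154
```

Call:
jog_arm:
  commands: "1 0 0 0.1 0; 1 0 0 0.2 0; 1 0 0 0.25 0; 1 0 0 0.25 0"

```text
time: 13.35
tcp_pos: [0.4616, -0.1593, -0.0265]
ee_rot: [3.141, -0.0, 0.001]
wrist_force: [-1.2, 0.9, 6.5]
gripper_width: 0.0153
```

Call:
jog_arm:
  commands: "0.9 0 0 -0.1 0; 0.8 0 0 -0.1 0; 0.6 0 0 -0.1 0; 0 0 0 -0.1 0; 0 0 0 -0.1 0; 0 0 0 -0.1 0; 0 0 0 -0.1 0; 0 0 0 -0.1 0; 0 0 0 0.1 0; 0 0 0 0.2 0"

```text
time: 14.18
tcp_pos: [0.4614, -0.1592, -0.0291]
ee_rot: [3.142, 0.0, 0.001]
wrist_force: [-0.8, 0.1, 0.8]
gripper_width: 0.0675
```

Call:
jog_arm:
  commands: "0 0 0 0.1 0; 0 0 0 0.2 0; 0 0 0 0.3 0; 0 0 0 0.4 0; 0 0 0 0.4 0"

```text
time: 14.6
tcp_pos: [0.4614, -0.1591, -0.0332]
ee_rot: [-3.142, 0.0, 0.001]
wrist_force: [-0.5, -0.4, -0.2]
gripper_width: 0.0874
```

```bash
python3 - <<'E'
from h import *
o=st(); s=grab_frame('scene'); w=grab_frame('wrist')
save(w,'w10'); cv2.imwrite('pics/s10.png',cv2.resize(cv2.cvtColor(s['image'],cv2.COLOR_RGB2BGR)[130:230,260:440],None,fx=4,fy=4))
E
```

```text
time 14.6
qpos [ 0.6645  0.5593 -0.5446  2.0791  0.4864  0.6286 -1.7841]
tcp_pos [ 0.4614 -0.1591 -0.0332]
ee_rot [-3.1415e+00  3.0000e-04  8.0000e-04]
wrist_force [-0.5428 -0.3505 -0.1863]
moment [0.0402 0.05   0.0155]
gripper_width 0.0874
```

View pics/w10.png

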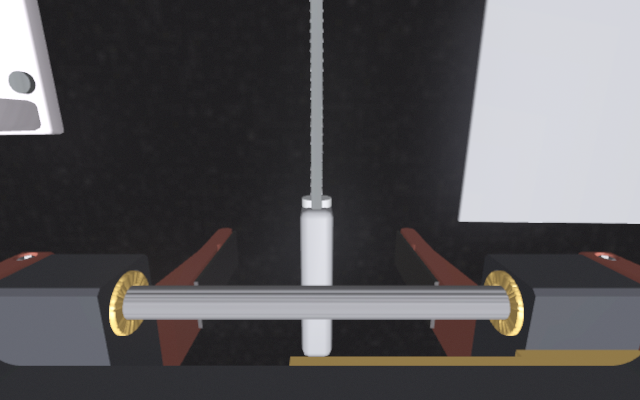

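View pics/s10.png

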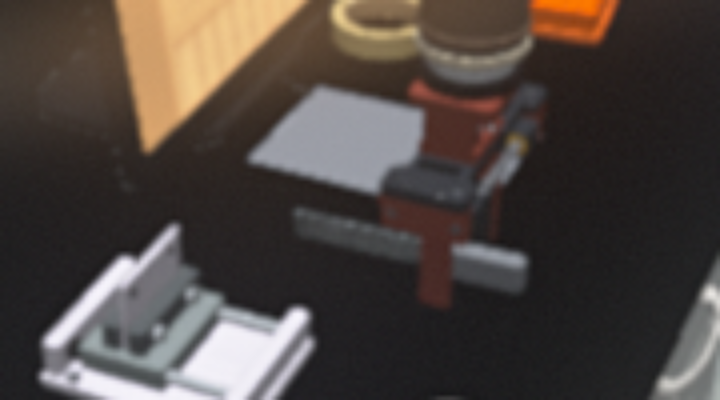

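Call:
jog_arm:
  commands: "0 0 0 0.1 0; 0 0 0 0.2 0; 0 0 0 0.3 0; 0 0 0 0.3 0"

```text
time: 15.03
tcp_pos: [0.4614, -0.1591, -0.0361]
ee_rot: [-3.142, 0.0, 0.001]
wrist_force: [0.3, 0.7, -0.8]
gripper_width: 0.0877
```

Call:
jog_arm:
  commands: "0 0 0 0.1 0; 0 0 0 0.2 0; 0 0 0 0.3 0; 0 0 0 0.3 0"

```text
time: 15.37
tcp_pos: [0.4615, -0.1591, -0.0387]
ee_rot: [3.141, 0.0, 0.001]
wrist_force: [-1.9, 0.2, 5.1]
gripper_width: 0.0881
```

Call:
jog_arm:
  commands: "0 0 0 -1.1 0; 0 0 0 -2.2 0; 0 0 -1.5 -2.2 0; 0 0 -3 -2.2 0; 0 0 -3.6 -2.2 0; 0 0 -4 -2.2 0; 0 0 -4.4 -2.2 0; 0 0 -4.8 -2.2 0; 0 0 -5.2 -2.2 0; 0 0 -5.6 -2.2 0"

```text
time: 16.2
tcp_pos: [0.4613, -0.1031, -0.017]
ee_rot: [-3.142, 0.0, 0.0]
wrist_force: [0.5, 0.3, 0.2]
gripper_width: 0.0878
```

```bash
python3 - <<'E'
from h import *
o=st(); s=grab_frame('scene'); w=grab_frame('wrist')
save(w,'w11'); cv2.imwrite('pics/s11.png',cv2.resize(cv2.cvtColor(s['image'],cv2.COLOR_RGB2BGR)[130:230,260:440],None,fx=4,fy=4))
E
```

```text
time 16.2
qpos [ 0.577   0.515  -0.5718  2.1066  0.4606  0.643  -1.8821]
tcp_pos [ 0.4613 -0.1031 -0.017 ]
ee_rot [-3.1416e+00  2.0000e-04  3.0000e-04]
wrist_force [0.478  0.2833 0.1682]
moment [0.0949 0.0461 0.0054]
gripper_width 0.0878
```

View pics/w11.png

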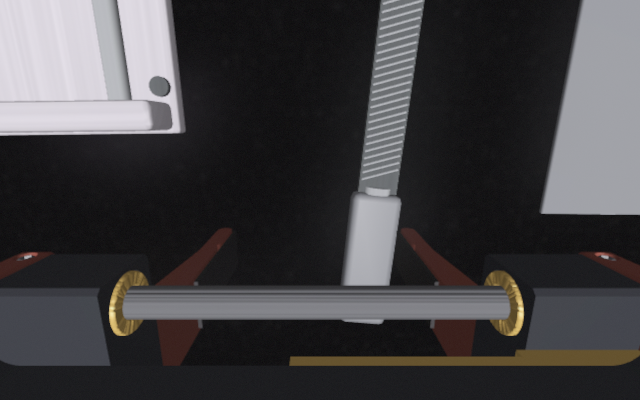

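View pics/s11.png

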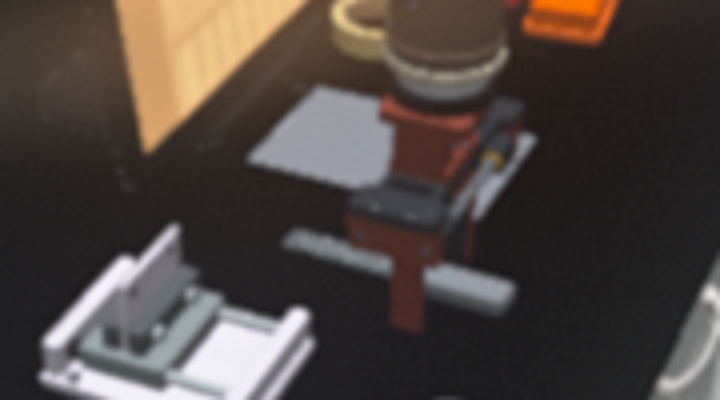

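```bash
python3 - <<'E'
from h import *
o=st(); w=grab_frame('wrist')
for uv,z in [((403.5,0),.0075),((378.5,192),.0105),((377,199),.0155),((366,321),.0155),((354,197),.0155),((400,203),.0155)]:
    print(uv,onz(w,uv,z).round(4))
for l in ['file_center','file_handle','file_tip']:
    print([(l,r['score'],onz(w,r['uv'],.0155).round(4)) for r in landmark_of(l,w)[:2]])
for r in regions_of('file',w)[:2]:
    m=r['region']; ys,xs=np.nonzero(m); print(r['score'],r['extent'])
    P=np.array([onz(w,(x,y),.010) for x,y in zip(xs,ys) if y<190])
    if len(P)>20:
        c=P.mean(0); u,s_,v=np.linalg.svd((P-c)[:,:2],full_matrices=False); print(c,np.arctan(v[0][1]/v[0][0]))
E
```

```text
time 16.3
qpos [ 0.5765  0.515  -0.5724  2.1067  0.4606  0.6429 -1.8819]
tcp_pos [ 0.4614 -0.1025 -0.017 ]
ee_rot [-3.1413e+00  2.0000e-04  1.5000e-03]
wrist_force [-0.0489 -1.1204 -0.1293]
moment [ 0.0375  0.004  -0.0184]
gripper_width 0.0877
(403.5, 0) [ 0.5873 -0.146   0.0075]
(378.5, 192) [ 0.4893 -0.1378  0.0105]
(377, 199) [ 0.4864 -0.1361  0.0155]
(366, 321) [ 0.4088 -0.1331  0.0155]
(354, 197) [ 0.4875 -0.1233  0.0155]
(400, 203) [ 0.4841 -0.1491  0.0155]
[('file_center', 0.92, array([ 0.5043, -0.1357,  0.0155]))]
[('file_handle', 0.77, array([ 0.4519, -0.1343,  0.0155]))]
[]
0.66 [338.8, 0.0, 423.1, 325.0]
[ 0.54175277 -0.14029995  0.01      ] -0.08478012928965756
```

Call:
jog_arm:
  commands: "0 0.6 1.7 0 0.085; 0 1.2 3.3 0 0.085; 0 1.2 3.3 0 0.085; 0 1.2 3.3 0.8 0.085; 0 1.2 3.3 1.5 0.085; 0 1.2 3.3 1.9 0.085; 0.3 1.2 3.3 1.9 0.085; 1 1.2 3.3 1.9 0.085; 1 1.2 3.3 1.9 0.085; 1 1.2 3.3 1.9 0.085"
  newtons: 60

```text
time: 17.38
tcp_pos: [0.4736, -0.1359, -0.0358]
ee_rot: [3.142, -0.0, -0.084]
wrist_force: [-0.4, 1.2, 0.1]
gripper_width: 0.0645
```

Call:
jog_arm:
  commands: "1 0 0 0 0; 1 0 0 0 0; 1 0 0 0 0; 1 0 0 0 0; 1 0 0 0 0; 1 0 0 0 0; 1 0 0 0 0; 1 0 0 0 0"
  newtons: 60

```text
time: 18.05
tcp_pos: [0.4735, -0.1362, -0.0359]
ee_rot: [3.142, -0.0, -0.084]
wrist_force: [-0.1, 0.2, 0.6]
gripper_width: 0.0274
```

```bash
python3 - <<'E'
from h import *
o=st(); w=grab_frame('wrist')
save(w,'w12')
E
```

```text
time 18.05
qpos [ 0.5934  0.5644 -0.5208  2.0707  0.474   0.6228 -1.9078]
tcp_pos [ 0.4735 -0.1362 -0.0359]
ee_rot [ 3.1415e+00 -1.0000e-04 -8.4300e-02]
wrist_force [-0.1386  0.1516  0.6368]
moment [0.0067 0.0339 0.019 ]
gripper_width 0.0274
```

View pics/w12.png

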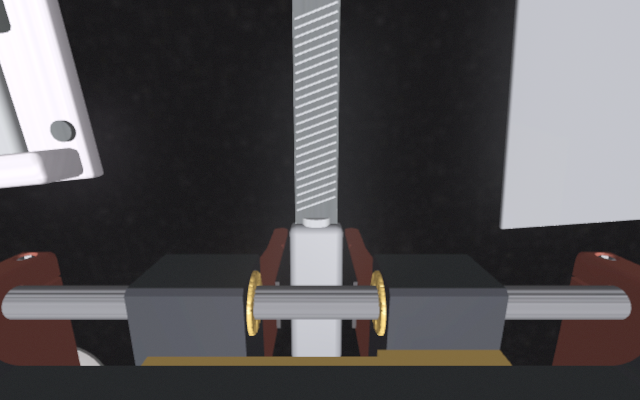

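Call:
jog_arm:
  commands: "1 0 0 -1 0; 1 0 0 -3 0; 1 0 0 -6 0; 1 0 0 -9 0; 1 0 0 -12 0; 1 0 -2 -13.5 0; 1 0.3 -6 -13.5 -0.04; 1 0.3 -10 -13.5 -0.084; 1 0.3 -14 -13.5 -0.084; 1 0.3 -15.5 -13.5 -0.084"

```text
time: 18.93
tcp_pos: [0.4894, 0.0242, 0.1003]
ee_rot: [-3.139, -0.002, 0.005]
wrist_force: [0.2, -0.1, -2.1]
gripper_width: 0.0273
```

```bash
python3 - <<'E'
from h import *
o=st(); w=grab_frame('wrist');t=grab_frame('top');s=grab_frame('scene')
save(w,'w13');o=st()
cv2.imwrite('pics/t13.png',cv2.resize(cv2.cvtColor(t['image'],cv2.COLOR_RGB2BGR)[130:220,260:360],None,fx=7,fy=7,interpolation=cv2.INTER_CUBIC))
cv2.imwrite('pics/s13.png',cv2.resize(cv2.cvtColor(s['image'],cv2.COLOR_RGB2BGR)[170:250,260:360],None,fx=7,fy=7,interpolation=cv2.INTER_CUBIC))
for l in ['plate_edge','work_slide','vise']:
  for f in (w,t,s):
    print(l,[(np.round(r['uv'],1).tolist(),round(r['score'],2)) for r in landmark_of(l,f)[:2]] if l!='vise' else '')
E
```

```text
time 18.9333
qpos [ 0.4476  0.3695 -0.7253  1.9754  0.307   0.9052 -2.0013]
tcp_pos [0.4894 0.0242 0.1003]
ee_rot [-3.1392e+00 -1.6000e-03  5.4000e-03]
wrist_force [ 0.24   -0.0665 -2.0865]
moment [ 0.0651  0.0466 -0.0027]
gripper_width 0.0273
time 19.0833
qpos [ 0.4513  0.3701 -0.7207  1.9758  0.3082  0.9058 -1.9962]
tcp_pos [0.4892 0.0195 0.0995]
ee_rot [-3.1416  0.      0.0034]
wrist_force [-0.3262 -0.5455 -1.1265]
moment [-0.0343  0.1045 -0.0087]
gripper_width 0.0274
plate_edge [([301.0, 14.3], 0.87)]
plate_edge [([306.2, 162.6], 0.95), ([303.6, 171.5], 0.27)]
plate_edge [([298.6, 181.1], 0.66), ([297.2, 194.9], 0.63)]
work_slide []
work_slide [([300.1, 168.5], 0.78)]
work_slide [([299.8, 218.7], 0.63)]
vise 
vise 
vise
```

View pics/w13.png

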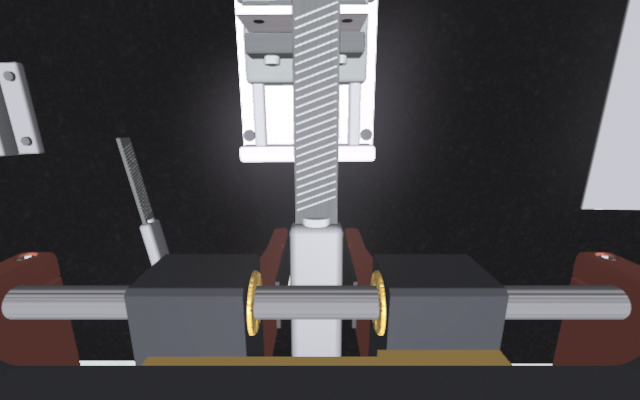

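View pics/t13.png

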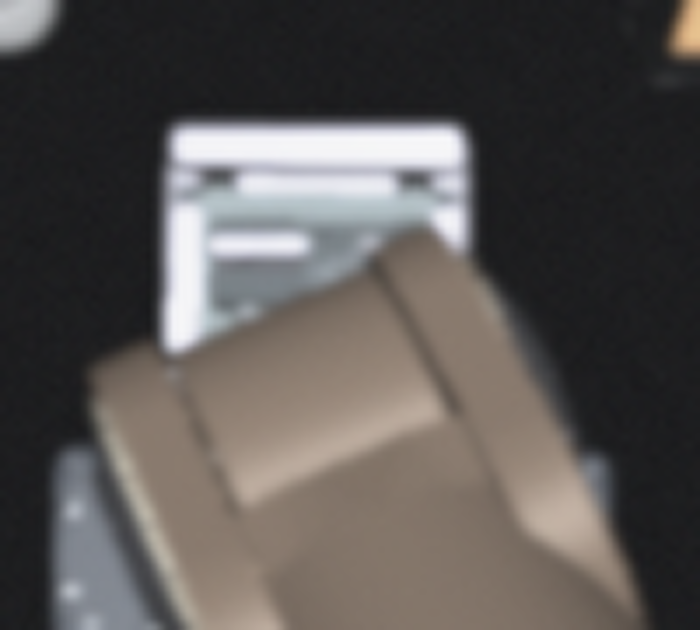

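View pics/s13.png

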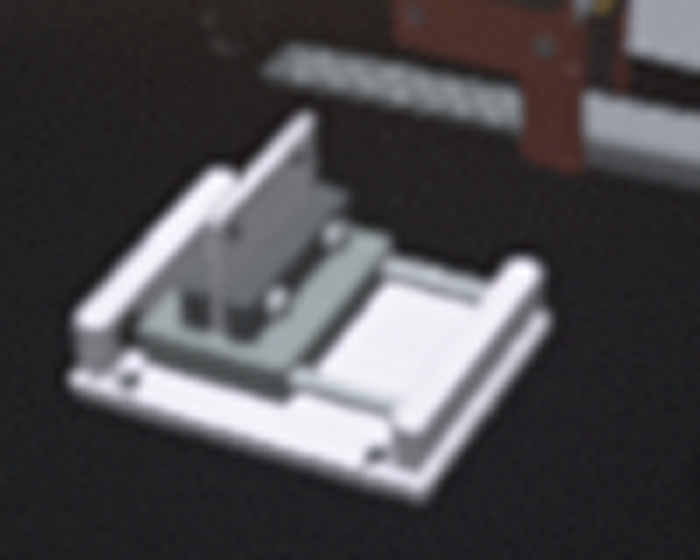

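```bash
python3 - <<'E'
import cv2
a=cv2.imread('pics/top0.png'); cv2.imwrite('pics/t0z.png',cv2.resize(a[140:215,270:340],None,fx=8,fy=8,interpolation=cv2.INTER_CUBIC))
a=cv2.imread('pics/scene0.png'); cv2.imwrite('pics/s0z.png',cv2.resize(a[180:245,265:345],None,fx=8,fy=8,interpolation=cv2.INTER_CUBIC))
E
```

```text
(no output)
```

View pics/t0z.png

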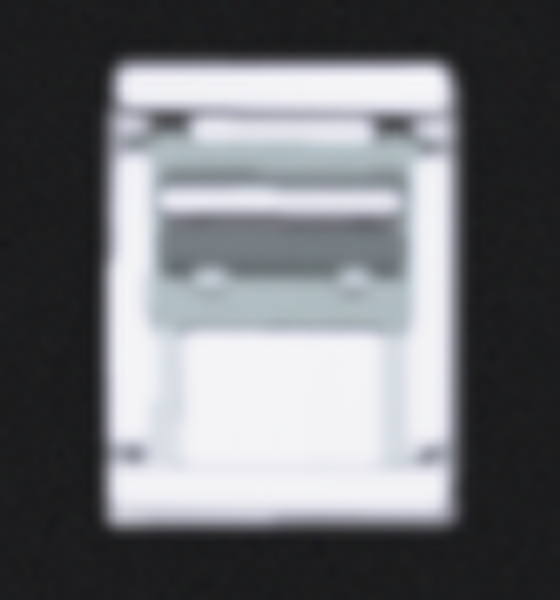

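View pics/s0z.png

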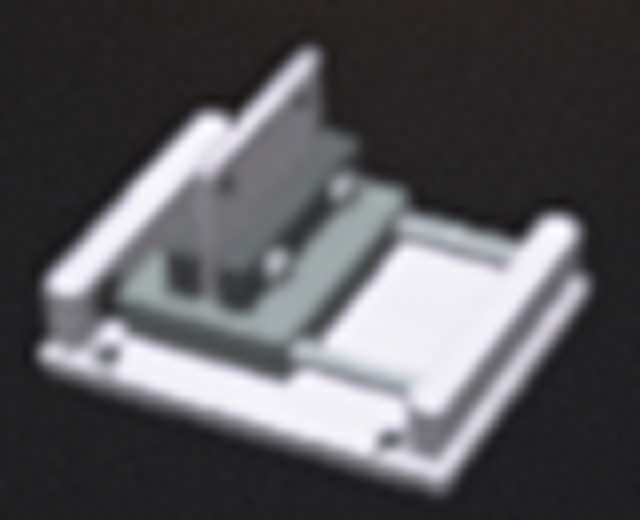

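```bash
python3 - <<'E'
from h import *
t=grab_frame('top');s=grab_frame('scene');w=grab_frame('wrist')
a=tri([t,s],[(289.8,164.6),(290.3,201.5)]);b=tri([t,s],[(319.3,164.7),(304.2,185.8)])
print(a,b,(a+b)/2,np.linalg.norm(a-b))
for z in (.077,.085,.093): print(z,onz(t,(289.8,164.6),z),onz(t,(319.3,164.7),z))
# slide corners at base z~0.006: top
for uv in [(106,525),(457,525)]: print(onz(t,np.array(uv)/8+[269.6,139.6],.036))
for uv in [(240,150),(375,150)]: print('w',onz(w,uv,.036))
for zz in (.077,.085,.093):
    c=np.array([.6205,.0205,zz])
    for dy in (.04,-.04): print(zz, 'scene',proj(s,c+[0,dy,0]).round(1))
st()
E
```

```text
[0.62086371 0.07286352 0.09334291] [ 0.62144204 -0.00641024  0.09640874] [0.62115287 0.03322664 0.09487582] 0.07933512883873717
0.077 [0.62462505 0.07386175 0.077     ] [ 0.62613463 -0.00654267  0.077     ]
0.085 [0.62311009 0.07352234 0.085     ] [ 0.62460897 -0.00631242  0.085     ]
0.093 [0.62159512 0.07318292 0.093     ] [ 0.62308331 -0.00608218  0.093     ]
[0.51688684 0.09214875 0.036     ]
[ 0.51926784 -0.03040266  0.036     ]
w [0.5334993  0.08087068 0.036     ]
w [ 0.533232   -0.03220178  0.036     ]
0.077 scene [292.8 203.9]
0.077 scene [306.6 189.1]
0.085 scene [292.6 201.6]
0.085 scene [306.5 186.8]
0.093 scene [292.4 199.2]
0.093 scene [306.4 184.5]
time 19.5333
qpos [ 0.4542  0.371  -0.7191  1.9759  0.3087  0.9049 -1.9971]
tcp_pos [0.4894 0.0173 0.099 ]
ee_rot [ 3.1414e+00  2.0000e-04 -1.5000e-03]
wrist_force [-0.7583 -0.475  -1.3507]
moment [0.0616 0.012  0.0331]
gripper_width 0.0278
```

Call:
jog_arm:
  commands: "1 0.7 -0.5 1 0; 1 1.4 -1 2 0; 1 2 -1.4 2.5 0; 1 2 -1.4 3 0; 1 2 -1.4 3.2 0; 1 2 -1.4 3.2 0; 1 2 -1.4 3.2 0"

```text
time: 20.12
tcp_pos: [0.5092, 0.0319, 0.0671]
ee_rot: [3.141, 0.0, -0.0]
wrist_force: [0.6, -0.3, -1.4]
gripper_width: 0.0272
```

Call:
jog_arm:
  commands: "1 0 0 0.1 0; 1 0 0 0.2 0; 1 0 0 0.3 0; 1 0 0 0.3 0"

```text
time: 20.45
tcp_pos: [0.5094, 0.0319, 0.064]
ee_rot: [3.141, -0.0, -0.0]
wrist_force: [-0.2, 0.4, -2.3]
gripper_width: 0.0277
```

Call:
jog_arm:
  commands: "1 0 0 0.1 0; 1 0 0 0.2 0; 1 0 0 0.2 0"

```text
time: 20.7
tcp_pos: [0.5094, 0.0321, 0.0619]
ee_rot: [3.142, 0.0, -0.0]
wrist_force: [0.3, -0.1, -1.7]
gripper_width: 0.0273
```

Call:
jog_arm:
  commands: "1 0 0 0.1 0; 1 0 0 0.2 0; 1 0 0 0.2 0"

```text
time: 20.95
tcp_pos: [0.5094, 0.0321, 0.0598]
ee_rot: [3.142, 0.0, -0.0]
wrist_force: [0.4, -0.1, -2.0]
gripper_width: 0.0275
```

```bash
python3 - <<'E'
from h import *
s=grab_frame('scene');st()
cv2.imwrite('pics/s14.png',cv2.resize(cv2.cvtColor(s['image'],cv2.COLOR_RGB2BGR)[170:250,260:360],None,fx=7,fy=7,interpolation=cv2.INTER_CUBIC))
E
```

```text
time 21.0
qpos [ 0.3802  0.4576 -0.6806  1.9649  0.3796  0.8481 -2.077 ]
tcp_pos [0.5094 0.0321 0.0599]
ee_rot [-3.1416e+00  2.0000e-04 -1.0000e-04]
wrist_force [-0.0894 -0.5626 -2.4799]
moment [ 0.0218  0.0642 -0.0521]
gripper_width 0.028
```

View pics/s14.png

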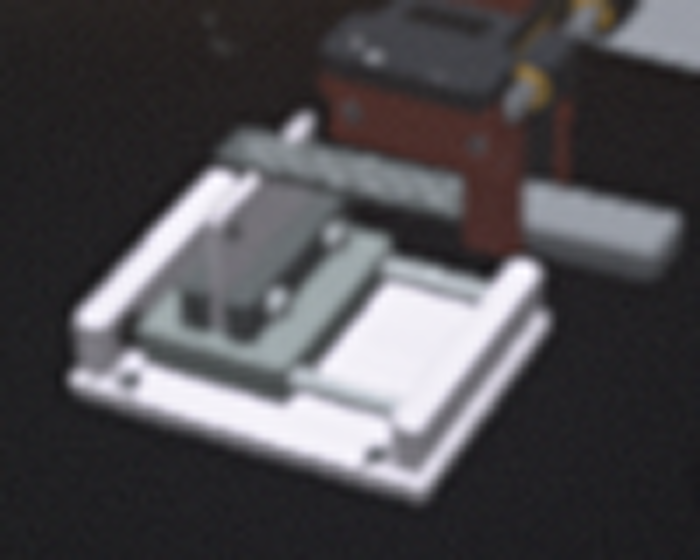

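Call:
jog_arm:
  commands: "1 0 0 0.1 0; 1 0 0 0.15 0; 1 0 0 0.15 0"

```text
time: 21.25
tcp_pos: [0.5094, 0.0321, 0.0584]
ee_rot: [3.142, 0.0, -0.0]
wrist_force: [0.9, -0.7, -1.0]
gripper_width: 0.0279
```

Call:
jog_arm:
  commands: "1 0 0 0.1 0; 1 0 0 0.15 0; 1 0 0 0.15 0"

```text
time: 21.5
tcp_pos: [0.5094, 0.0321, 0.0569]
ee_rot: [3.142, 0.0, -0.0]
wrist_force: [0.9, -0.8, -1.0]
gripper_width: 0.0277
```

Call:
jog_arm:
  commands: "1 0 0 0.1 0; 1 0 0 0.15 0; 1 0 0 0.15 0"

```text
time: 21.75
tcp_pos: [0.5096, 0.0321, 0.0556]
ee_rot: [3.141, -0.0, -0.0]
wrist_force: [-0.6, -0.9, 1.4]
gripper_width: 0.0277
```

Call:
jog_arm:
  commands: "1 0 0 -0.7 0; 1 0 0 -1.5 0; 1 3 0 -1.5 0; 1 6 0 -1.5 0; 1 9 0 -1.5 0; 1 9 0 -1 0; 1 9 0 -0.5 0; 1 9 0 -0.2 0; 1 9 0 0 0; 1 9 0 0 0"

```text
time: 22.58
tcp_pos: [0.5982, 0.032, 0.0552]
ee_rot: [3.141, 0.001, 0.0]
wrist_force: [0.6, -0.2, -1.8]
gripper_width: 0.0275
```

Call:
jog_arm:
  commands: "1 0 0 0.1 0; 1 0 0 0.2 0; 1 0 0 0.2 0"

```text
time: 22.83
tcp_pos: [0.5993, 0.0319, 0.0537]
ee_rot: [3.141, -0.0, -0.0]
wrist_force: [0.4, -0.2, -1.0]
gripper_width: 0.0274
```

```bash
python3 - <<'E'
from h import *
s=grab_frame('scene');w=grab_frame('wrist');save(w,'w15')
cv2.imwrite('pics/s15.png',cv2.resize(cv2.cvtColor(s['image'],cv2.COLOR_RGB2BGR)[170:250,250:350],None,fx=7,fy=7,interpolation=cv2.INTER_CUBIC))
E
```

Call:
jog_arm:
  commands: "1 0 0 0.1 0; 1 0 0 0.1 0"

```text
time: 23.1
tcp_pos: [0.5995, 0.032, 0.0525]
ee_rot: [3.142, 0.0, -0.0]
wrist_force: [-0.6, 0.6, -2.5]
gripper_width: 0.0274
```

View pics/s15.png

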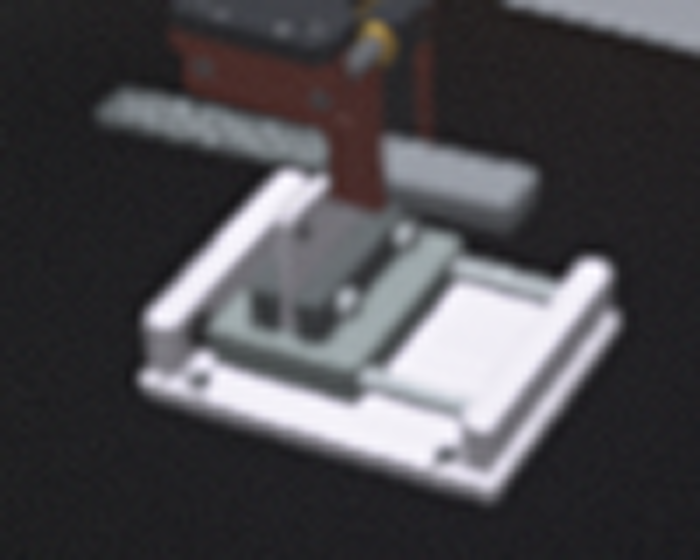

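View pics/w15.png

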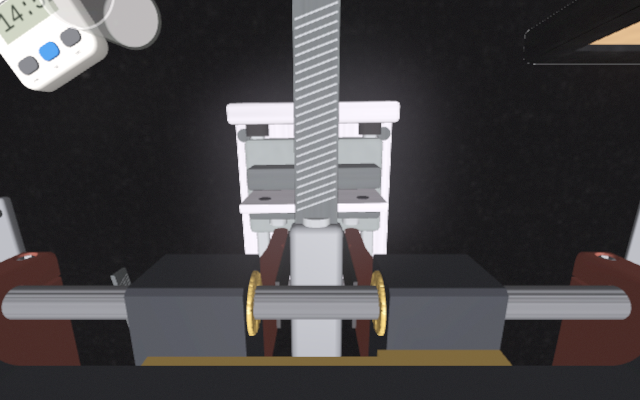

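Call:
jog_arm:
  commands: "1 0 0 0.1 0; 1 0 0 0.1 0"

```text
time: 23.27
tcp_pos: [0.5996, 0.0321, 0.0518]
ee_rot: [3.141, -0.0, -0.0]
wrist_force: [-1.2, -0.8, 0.5]
gripper_width: 0.0275
```

Call:
jog_arm:
  commands: "1 0 0 0.1 0; 1 0 0 0.1 0"

```text
time: 23.43
tcp_pos: [0.5997, 0.0321, 0.0516]
ee_rot: [3.141, -0.001, -0.0]
wrist_force: [-3.9, -0.0, 8.5]
gripper_width: 0.0275
```

Call:
jog_arm:
  commands: "1 0 0 -1 0; 1 0 0 -2 0; 1 -3 0 -2.2 0; 1 -6 0 -2.2 0; 1 -9.2 0 -2.2 0; 1 -9.2 0 -2.2 0; 1 -9.2 0 -1.5 0; 1 -9.2 0 -0.9 0; 1 -9.2 0 -0.6 0; 1 -9.2 0 -0.6 0"

```text
time: 24.27
tcp_pos: [0.5083, 0.0321, 0.0558]
ee_rot: [-3.141, 0.0, -0.001]
wrist_force: [0.9, -0.9, -0.8]
gripper_width: 0.0276
```

Call:
jog_arm:
  commands: "1 0.2 0 0.07 0; 1 0.6 0 0.13 0; 1 1.4 0 0.18 0; 1 2.3 0 0.22 0; 1 3.2 0 0.26 0"

```text
time: 24.68
tcp_pos: [0.5409, 0.0322, 0.0541]
ee_rot: [-3.141, -0.001, -0.0]
wrist_force: [-0.7, -0.4, 1.5]
gripper_width: 0.0274
```

Call:
jog_arm:
  commands: "1 1 0 0.07 0; 1 2 0 0.115 0; 1 3 0 0.155 0"

```text
time: 24.93
tcp_pos: [0.5707, 0.0322, 0.0526]
ee_rot: [-3.142, -0.0, -0.0]
wrist_force: [-4.3, 0.9, 6.2]
gripper_width: 0.0276
```

Call:
jog_arm:
  commands: "1 1 0 0.045 0; 1 2 0 0.09 0; 1 3 0 0.13 0"

```text
time: 25.18
tcp_pos: [0.6005, 0.0323, 0.0516]
ee_rot: [3.141, 0.0, -0.0]
wrist_force: [-4.9, -0.3, 8.2]
gripper_width: 0.0275
```

Call:
jog_arm:
  commands: "1 0 0 -1 0; 1 0 0 -2 0; 1 -3 0 -2.2 0; 1 -6 0 -2.2 0; 1 -9.2 0 -2.2 0; 1 -9.2 0 -2.2 0; 1 -9.2 0 -1.5 0; 1 -9.2 0 -0.9 0; 1 -9.2 0 -0.55 0; 1 -9.2 0 -0.55 0"

```text
time: 26.02
tcp_pos: [0.5082, 0.0321, 0.0558]
ee_rot: [-3.141, 0.0, -0.001]
wrist_force: [0.5, -0.5, 0.6]
gripper_width: 0.0271
```

```bash
python3 - <<'E'
from h import *
s=grab_frame('scene');st()
cv2.imwrite('pics/s16.png',cv2.resize(cv2.cvtColor(s['image'],cv2.COLOR_RGB2BGR)[170:250,260:360],None,fx=7,fy=7,interpolation=cv2.INTER_CUBIC))
E
```

```text
time 26.0667
qpos [ 0.38    0.4619 -0.6806  1.9708  0.3855  0.8398 -2.083 ]
tcp_pos [0.5082 0.0322 0.0561]
ee_rot [-3.1411e+00  3.0000e-04 -4.0000e-04]
wrist_force [ 0.1728 -1.2144 -0.4555]
moment [-0.0882 -0.059  -0.0616]
gripper_width 0.0277
```

View pics/s16.png

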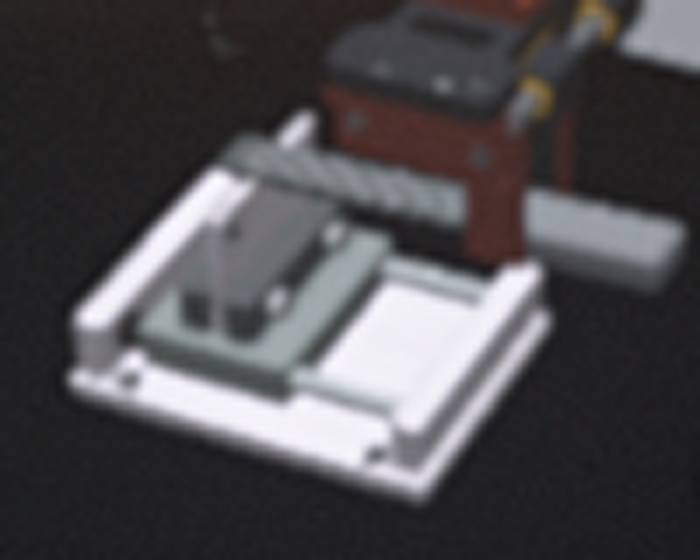

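Call:
jog_arm:
  commands: "1 0.3 0 0.07 0; 1 0.8 0 0.13 0; 1 1.6 0 0.19 0; 1 2.5 0 0.24 0; 1 3.4 0 0.28 0"

```text
time: 26.48
tcp_pos: [0.5428, 0.0322, 0.0539]
ee_rot: [-3.142, -0.0, -0.0]
wrist_force: [-1.4, -0.5, 2.6]
gripper_width: 0.0274
```

Call:
jog_arm:
  commands: "1 0.9 0 0.035 0; 1 1.9 0 0.07 0; 1 2.9 0 0.1 0"

```text
time: 26.73
tcp_pos: [0.5716, 0.0322, 0.0528]
ee_rot: [-3.142, -0.0, -0.0]
wrist_force: [-2.8, 0.8, 3.3]
gripper_width: 0.0281
```

Call:
jog_arm:
  commands: "1 0.9 0 0.035 0; 1 1.9 0 0.07 0; 1 2.9 0 0.1 0"

```text
time: 26.98
tcp_pos: [0.6004, 0.0321, 0.0518]
ee_rot: [3.142, 0.0, -0.0]
wrist_force: [-1.7, 0.1, 2.3]
gripper_width: 0.0279
```

Call:
jog_arm:
  commands: "1 0 0 -1 0; 1 0 0 -2 0; 1 -3 0 -2.2 0; 1 -6 0 -2.2 0; 1 -9.2 0 -2.2 0; 1 -9.2 0 -2.2 0; 1 -9.2 0 -1.5 0; 1 -9.2 0 -0.9 0; 1 -9.2 0 -0.5 0; 1 -9.2 0 -0.5 0"

```text
time: 27.82
tcp_pos: [0.5081, 0.0321, 0.0559]
ee_rot: [-3.141, 0.0, -0.001]
wrist_force: [0.4, -1.1, -0.0]
gripper_width: 0.0276
```

Call:
jog_arm:
  commands: "1 0.3 0 0.1 0; 1 0.8 0 0.16 0; 1 1.6 0 0.22 0; 1 2.5 0 0.27 0; 1 3.4 0 0.31 0"

```text
time: 28.23
tcp_pos: [0.5429, 0.0322, 0.0539]
ee_rot: [-3.141, -0.001, -0.0]
wrist_force: [-1.7, -0.2, 3.2]
gripper_width: 0.0277
```

Call:
jog_arm:
  commands: "1 0.9 0 0.035 0; 1 1.9 0 0.07 0; 1 2.9 0 0.1 0"

```text
time: 28.48
tcp_pos: [0.5716, 0.0322, 0.0528]
ee_rot: [-3.142, -0.0, -0.0]
wrist_force: [-2.5, -0.3, 4.1]
gripper_width: 0.0277
```

Call:
jog_arm:
  commands: "1 0.9 0 0.04 0; 1 1.9 0 0.075 0; 1 2.9 0 0.11 0"

```text
time: 28.73
tcp_pos: [0.6003, 0.0321, 0.0517]
ee_rot: [3.142, 0.0, -0.0]
wrist_force: [-2.6, 0.1, 4.6]
gripper_width: 0.027
```

Call:
jog_arm:
  commands: "1 0 0 -1 0; 1 0 0 -2.5 0; 1 0 0 -4.5 0; 1 0 0 -5 0; 1 0 0 -5 0"

```text
time: 29.15
tcp_pos: [0.6006, 0.0322, 0.1032]
ee_rot: [-3.142, -0.003, -0.0]
wrist_force: [0.6, -0.2, -1.3]
gripper_width: 0.0275
```

```bash
python3 - <<'E'
from h import *
st()
s=grab_frame('scene');t=grab_frame('top')
cv2.imwrite('pics/s17.png',cv2.resize(cv2.cvtColor(s['image'],cv2.COLOR_RGB2BGR)[140:250,250:410],None,fx=5,fy=5,interpolation=cv2.INTER_CUBIC))
for l in ['mat_top']:
  for f in (s,t):
    for r in regions_of(l,f)[:1]:
      print(r['score'],r['extent'],cv2.minAreaRect(cv2.findNonZero(r['region'].astype('uint8'))))
a=cv2.imread('pics/top0.png'); cv2.imwrite('pics/t0m.png',cv2.resize(a[135:235,385:465],None,fx=6,fy=6,interpolation=cv2.INTER_CUBIC))
# mat corners from top0
E
```

```text
time 29.15
qpos [ 0.3451  0.5377 -0.6672  1.712   0.3814  1.0221 -2.0262]
tcp_pos [0.6006 0.0322 0.1032]
ee_rot [-3.1415e+00 -3.1000e-03 -4.0000e-04]
wrist_force [ 0.603  -0.226  -1.2817]
moment [ 0.0599  0.0528 -0.0288]
gripper_width 0.0275
0.93 [322.8, 152.2, 390.6, 181.2] ((356.51385498046875, 167.94276428222656), (66.58645629882812, 24.149002075195312), 13.626996040344238)
0.75 [398.0, 153.9, 443.5, 223.2] ((421.5, 188.0), (72.0, 47.0), 90.0)
```

View pics/s17.png

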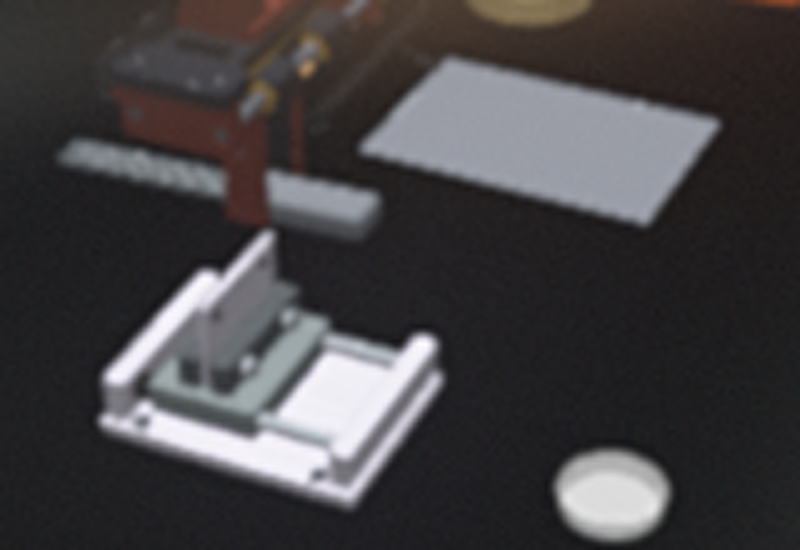

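View pics/t0m.png

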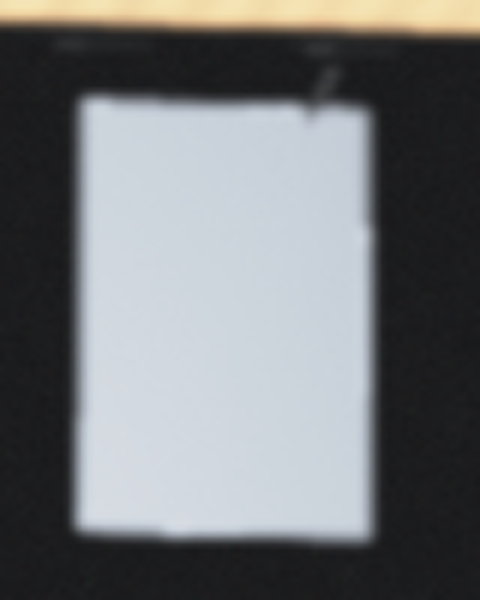

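```bash
python3 - <<'E'
from h import *
t=grab_frame('top');s=grab_frame('scene')
print(onz(t,(422.2,188),.003))
C=np.array([[80,98],[372,106],[373,541],[77,533]])/6+[384.6,134.6]
print([onz(t,c,.003).round(4) for c in C], np.mean([onz(t,c,.003) for c in C],0))
C=np.array([[447,57],[720,124],[648,224],[362,150]])/5+[249.6,139.6]
print([onz(s,c,.003).round(4) for c in C], np.mean([onz(s,c,.003) for c in C],0))
E
```

```text
[ 0.57806024 -0.30939928  0.003     ]
[array([ 0.6864, -0.2389,  0.003 ]), array([ 0.6857, -0.383 ,  0.003 ]), array([ 0.4724, -0.3795,  0.003 ]), array([ 0.4737, -0.2364,  0.003 ])] [ 0.57957119 -0.30947821  0.003     ]
[array([ 0.6854, -0.3822,  0.003 ]), array([ 0.4735, -0.3758,  0.003 ]), array([ 0.4745, -0.2373,  0.003 ]), array([ 0.6836, -0.2403,  0.003 ])] [ 0.57923619 -0.30890647  0.003     ]
```

Call:
jog_arm:
  commands: "1 -0.5 4 0 0; 1 -1 8 0 0; 1 -2 12 0 0; 1 -3 16 0 0; 1 -4 20 0 0; 1 -5 24 0 0; 1 -5 28 0 0; 1 -5 32 0 0; 1 -5 34.1 0 0; 1 -5 34.1 0 0"

```text
time: 30.28
tcp_pos: [0.5472, -0.3164, 0.1002]
ee_rot: [3.139, 0.002, -0.009]
wrist_force: [-0.7, -0.4, -2.1]
gripper_width: 0.0276
```

Call:
jog_arm:
  commands: "1 0 0 3 0; 1 0 0 6 0; 1 0 0 9 0; 1 0 0 11 0; 1 0 0 12 0; 1 0 0 12.5 0; 1 0 0 12.5 0"

```text
time: 30.87
tcp_pos: [0.5493, -0.3081, -0.0241]
ee_rot: [-3.141, 0.001, 0.0]
wrist_force: [0.0, 0.5, -0.7]
gripper_width: 0.0276
```

```bash
python3 - <<'E'
from h import *
st()
w=grab_frame('wrist');save(w,'w18')
E
```

```text
time 30.8667
qpos [ 0.8087  0.7206 -0.5405  1.7226  0.4755  0.8337 -1.519 ]
tcp_pos [ 0.5493 -0.3081 -0.0241]
ee_rot [-3.1406e+00  1.0000e-03  5.0000e-04]
wrist_force [ 0.0414  0.5427 -0.692 ]
moment [ 0.0296  0.0412 -0.0221]
gripper_width 0.0276
```

View pics/w18.png

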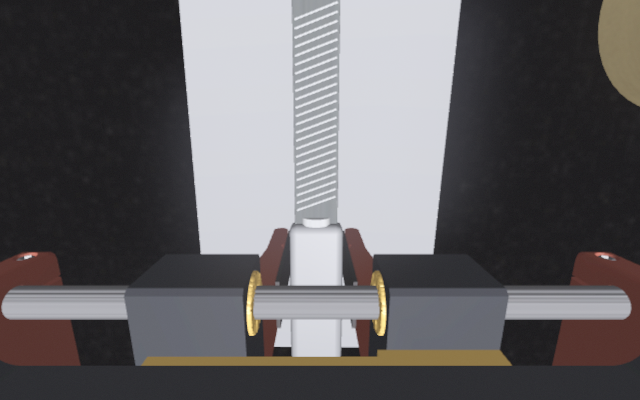

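```bash
python3 - <<'E'
from h import *
w=grab_frame('wrist')
print(onz(w,(285,346.5),.003),onz(w,(316,224),.022),st()['tcp_pos'])
E
```

```text
time 30.9667
qpos [ 0.8092  0.7184 -0.5412  1.7212  0.4753  0.8343 -1.5187]
tcp_pos [ 0.5504 -0.3089 -0.0223]
ee_rot [ 3.1411e+00 -1.5000e-03  1.0000e-04]
wrist_force [-0.1104 -0.1891 -0.5945]
moment [0.0498 0.0865 0.0274]
gripper_width 0.0275
[ 0.47367045 -0.2878575   0.003     ] [ 0.56442507 -0.30820022  0.022     ] [ 0.55041971 -0.30890174 -0.02227592]
```

Call:
jog_arm:
  commands: "1 0 0 0.2 0; 1 0 0 0.4 0; 1 0 0 0.6 0; 1 0 0 0.6 0"

```text
time: 31.3
tcp_pos: [0.5494, -0.3091, -0.0293]
ee_rot: [3.141, -0.0, -0.0]
wrist_force: [0.2, -0.0, -1.9]
gripper_width: 0.0273
```

Call:
jog_arm:
  commands: "1 0 0 0.15 0; 1 0 0 0.25 0; 1 0 0 0.25 0"

```text
time: 31.55
tcp_pos: [0.5493, -0.3089, -0.0321]
ee_rot: [-3.141, 0.0, -0.0]
wrist_force: [0.1, 0.3, -1.0]
gripper_width: 0.0272
```

Call:
jog_arm:
  commands: "1 0 0 0.1 0; 1 0 0 0.1 0"

```text
time: 31.72
tcp_pos: [0.5495, -0.3089, -0.0328]
ee_rot: [3.141, -0.0, -0.0]
wrist_force: [0.1, -0.2, -0.2]
gripper_width: 0.0276
```

Touching now; release, then lift away.

Call:
jog_arm:
  commands: "1 0 0 0.05 0; 0.6 0 0 0.05 0; 0.4 0 0 0.05 0; 0 0 0 0.05 0; 0 0 0 0.05 0; 0 0 0 0.05 0; 0 0 0 0.05 0; 0 0 0 0.05 0; 0 0 0 0.05 0; 0 0 0 0.05 0"

```text
time: 32.55
tcp_pos: [0.5494, -0.3089, -0.0334]
ee_rot: [3.142, -0.0, -0.0]
wrist_force: [-0.0, -0.3, -0.4]
gripper_width: 0.0841
```

Call:
jog_arm:
  commands: "0 0 0 -1 0; 0 0 0 -3 0; 0 0 0 -6 0; 0 0 0 -9 0; 0 0 0 -12 0; 0 -2 0 -15 0; 0 -4 0 -18 0; 0 -4 0 -18 0; 0 -4 0 -18 0"

```text
time: 33.3
tcp_pos: [0.5097, -0.3099, 0.1495]
ee_rot: [3.138, -0.003, -0.001]
wrist_force: [-0.1, 0.9, -0.6]
gripper_width: 0.088
```

```bash
python3 - <<'E'
from h import *
st()
w=grab_frame('wrist');save(w,'w19');s=grab_frame('scene');t=grab_frame('top')
cv2.imwrite('pics/s19.png',cv2.resize(cv2.cvtColor(s['image'],cv2.COLOR_RGB2BGR)[140:300,210:410],None,fx=4,fy=4,interpolation=cv2.INTER_CUBIC))
for l in ['beaker','bench_timer','petri_dish']:
    print(l,[(np.round(r['uv'],1).tolist(),round(r['score'],2)) for r in landmark_of(l,s)[:2]],[(np.round(r['uv'],1).tolist(),round(r['score'],2)) for r in landmark_of(l,t)[:2]])
E
```

```text
time 33.3
qpos [ 0.9377  0.4712 -0.6486  1.6798  0.3162  1.0929 -1.3767]
tcp_pos [ 0.5097 -0.3099  0.1495]
ee_rot [ 3.1384e+00 -3.1000e-03 -1.4000e-03]
wrist_force [-0.12    0.9459 -0.5833]
moment [0.0331 0.0169 0.012 ]
gripper_width 0.088
beaker [] [([264.2, 128.0], 0.62)]
bench_timer [([230.7, 249.5], 0.85), ([256.8, 293.9], 0.63)] [([242.0, 132.7], 0.6)]
petri_dish [([355.3, 162.2], 0.57), ([373.1, 237.8], 0.51)] [([306.1, 248.9], 0.84)]
```

View pics/w19.png

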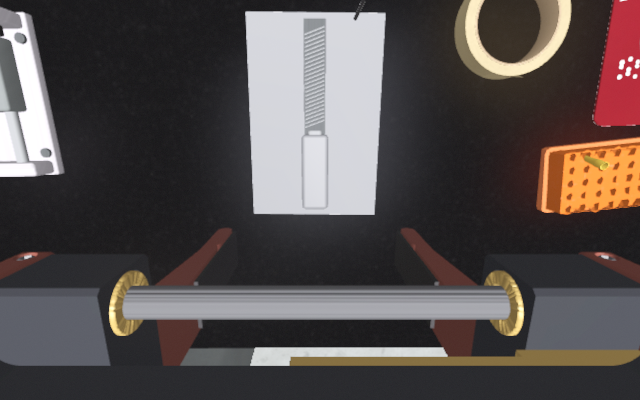

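View pics/s19.png

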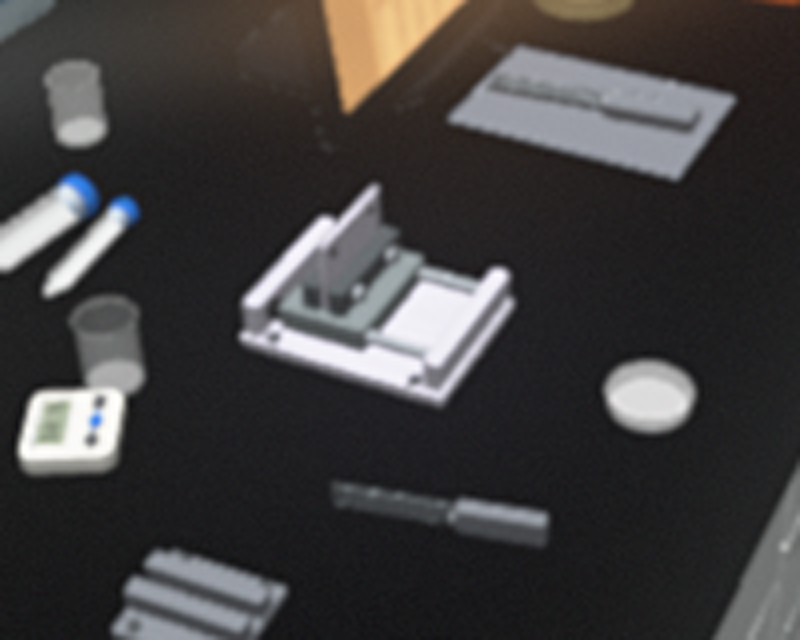

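```bash
python3 -c "
from h import *
print(workorder.job_done())"
```

```text
the job is handed in; nothing more can be done
None
```

The job is done and handed in at about 33 s. I took the file out of the stand and stood it on edge on the open bench, then pushed it over onto its wide face. I gripped it again across the handle and made three forward strokes of about 92 mm over the plate edge, lifting about 2 cm on each return. Then I laid it flat on the mat and let go.

**Last checks:** the camera pictures show the whole file flat on the mat and the vise still against its far buffers. The beaker, timer and petri dish show no visible change. The gripper was open and about 15 cm clear of the mat.

**Not as clean as the rest:**
- **Stroke pressure:** the first stroke rose from about 3 N to nearly 10 N at the handle end. The second ran at about 4–5 N and the third at about 5–6 N. These are readings at only three points per stroke.
- **Feeling for the edge:** I touched down once near the tip and once near the handle before the strokes, with about 10 N at the handle end. I put the edge at about 92 mm, which is some 7–8 mm higher than drawn.
- **File level:** I did not measure the blade's angle in the grip. It kept roughly its 0.05 rad tip droop, so I lowered the tool along each stroke to follow it.
- **Tool height reading:** the reported TCP was about 38 mm below the real fingertips. My first grasp closed on nothing, so I found the offset by touching the bench and used it from then on.
- **Neural detector:** in the final pictures it missed the beaker in the scene camera, though it found it in the top view.

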